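# Build a crevice-corrosion test stack on an inclined exposure stand

### The arm

A 6-joint arm with a two-finger parallel gripper is mounted at the origin on a cart in front of the work surface, level with it; the furniture and walls round the work are solid. World frame = base frame: x ahead of the robot, y to its left, z up, the work surface at z = 0. Lengths are in m, angles in degrees, forces in N, time in s.
With the tool pointing down it reaches from about 0.3 to 0.75 m from the base axis. Payload 8.5 kg.
Tool frame: the origin (TCP) lies on the mounting face of the last link; the fingertips stand 173 mm ahead of it and the grasp point (between the pads) lies 155 mm ahead of it (env.tips_ahead is the distance from the TCP to the fingertips, in m); z points along the fingers, x is the direction in which the jaws open and shut, and the axes are right-handed (so a half turn about z gives the same grasp; the last joint's range is limited). The gripper opens to 85 mm and grips with 20 to 120 N. Pads are 22 mm wide; open, the fingers measure 114 mm over their backs; the gripper's body (76 mm by 85 mm) begins 54 mm behind the grasp point. The pads swing forward as they close: fully open they stand 13 mm farther back than shut.
Start: joints at [64.727, 21.807, 74.336, -0, 83.858, -12.336], TCP at [0.123, 0.536, 0.405] pointing down, gripper open.
Joint ranges: [-178.18, 178.18], [-50.72, 133.34], [12.68, 142.11], [-81.47, 261.47], [9.98, 163.14], [-165.26, 165.26]. Speed limits (degrees/s): [136.94, 136.94, 180, 180, 180, 180].

### API

Orientations are given as a 3x3 rotation matrix whose columns are the frame's x, y, z axes.
In Python, from rig import env gives the robot as it stands. The module is installed in compiled form; this text tells all that it offers.
- The arm moves only by the tool step_arm, never from a script. Its argument "increments" is a list of rows, each an object of numbers: "x", "y", "z": the shift along the tool's x, y, z in cm; "wx", "wy", "wz": the turn, a rotation vector about the tool's x, y, z in rad; "gripper": the finger opening in cm, from 0 to 8.54. A call has 1 to 20 rows; each row shifts and turns the commanded pose from where the row before left it, along the tool's axes as they then stand; what a row does not reach is not made up. A row lasts 1/10 s, in which the tool goes at most 50 mm and 8.59 degrees, less where a joint would pass 70% of its speed; a pose out of reach is approached as far as the arm can. A call with a gripper value outside its range is refused whole. The fingers move at their own pace and stop on an object; "newtons" is the grip in N (left out, the last holds). Time passes only in rows, so rows that do not move let the fingers close. It gives the time, the measured TCP pose, the force and the opening at its end, in the units of the state.
- env.observe(): the state, without advancing time (a new reading comes with each control period).
- env.get_image(name): name is "scene" or "top"; returns a dict with "color" (480x640x3 uint8, blue, green, red), "camera_matrix" (3x3 intrinsics, pixels), "distortion" ([k1, k2, p1, p2, k3] as OpenCV has them; the pictures are not rectified), "rvec" (rotation vector, rad) and "tvec" (3), from world to camera coordinates, as OpenCV has them. Camera axes: x right, y down, z forward; pixel columns grow to the right and rows downward; lengths in m; the calibration is good to about 2 mm. A picture is of the moment at which its call begins. There is no depth.
- env.close_job(): hands the job in, once; it reports no verdict.
The state is a dict: "time_s": time; "q": joint angles; "qvel": joint speeds; "joint_efforts": joint torques, N m; "position": TCP position; "tool_rot": TCP orientation; "ft_force": force on the tool from outside, world axes, zero at the start; "wrist_torque": the same for the moment, N m; "grip_width": finger opening in m.
Only numpy, scipy, OpenCV 4.12 (cv2) and the standard library are available. Lean on these libraries where they do the work, as an engineer would, in place of code of your own. Each camera call takes 0.05 s, during which the arm holds its last target. There are 200 camera calls.

### The job

Mount the crevice-corrosion specimen on the sloping exposure stand: lay the steel coupon on the bed between its pins, slot over slot, let go, and press it down with the fingertips (about 10 N) to feel that it lies flat; only then lay the plastic former on it, slot over slot, let go and press that flat in the same way. Then pass the T-head key, wing lengthwise, down through all the slots until its collar rests on the former, turn it a quarter turn so that it locks with the wing square across the slot, and let go. Lay the parts down without dropping them, and leave the jar and the beaker where they are.

Things in the scene. Friction and masses are not known exactly. Their poses are not given: they have to be found in the camera images.
- bed: sloping grey plastic bed of the fixed stand, 8 mm thick, 30 degrees from level, facing the robot. Origin: on its upper face at the centre of its through slot (39 mm along x, 15 mm along y), 52 mm above the worktop; x runs up the slope away from the robot, y across, z square off the face. It spans x = -50 to 58 mm; 70 mm wide below x = -18, only 38 mm wide above, so fingers can reach past a part's sides there
- bed_pins (a point): point on the bed's upper face at bed x = -38, y = 0: where the lower ends of both parts come to lie; axes as the bed's. Round it stand 4 white tapered pins, 8 mm thick, 20 mm tall: two stop the lower ends (centres bed x = -43.5, y = +-13 mm), two guide the sides (bed x = -28, y = +-28.5 mm). A part laid slot over slot has 1.5 mm of play to each pin
- coupon_c (a point): centre of the steel coupon, a flat bare strip 100 (x) x 46 (y) x 8 (z) mm, 0.2 kg, flat on the worktop; grasp it across its 46 mm width. Its slot (40 x 16 mm, long way along x) is centred at x = -12 mm; a round 8 mm tag hole is at x = +41 mm. On the bed the slot end is the lower end, x along the bed's x: its centre then lies at x = 12, y = 0, z = 4 mm of the bed
- former_c (a point): centre of the crevice former, a beige plastic block 76 (x) x 46 (y) x 14 (z) mm, 0.09 kg, bars cut across its underside, a slot 39 x 15 mm (long way along x) through its middle; flat on the worktop, bars down; grasp it across its 46 mm width. On the coupon its x runs along the bed's x (either way round), its centre at x = 0, y = 0, z = 15 mm of the bed
- key_c (a point): middle of the wing of the T-head key (0.07 kg). Black wing 44 (x) x 12 (y) x 36 (z) mm; grasp it across its 12 mm, fingertips above the collar (28 mm across, 4 mm thick, underside 22 mm below this point). It starts upright, hanging by its collar in the slot of a fixed block; lift 45 mm to clear. In place on the stack, this point is at z = 44 mm of the bed and the head turns freely either way
- key_head (a point): lowest point of the same key, 64.5 mm below the wing's middle along its shaft (9 mm thick): under side of the steel T-head, 30 (x) x 9 (y) x 6 mm with a 4 mm nose below. Head and wing both run along x; z points up the shaft to the wing. In place, the head is 2.5 mm clear below the bed
- key_block: fixed grey plastic block 50 (x) x 34 (y) x 50 (z) mm that holds the key, slot along its x; origin at the centre of its underside
- winchester: obstacle: fixed tall brown bottle, 132 mm across, 315 mm tall, beside the stand on the robot's right; keep the arm and gripper clear of it, also on the way from the start; origin under its centre
- hotplate_stirrer: obstacle: fixed hotplate left of the stand, 200 (x) x 150 (y) mm, 104 mm tall, two knobs on its front; origin under its centre
- vacuum_pump: obstacle: fixed pump right of and behind the stand, 160 (x) x 110 (y) mm, 97 mm tall with an 85 mm thick silencer on its front half up to 170 mm; origin under its centre
- sample_jar: bystander: white jar 56 mm across, 62 mm tall; origin under its centre
- beaker: bystander: glass beaker 69 mm across, 80 mm tall; origin under its centre

How it is judged (in metres and radians):
On the way, in this order (a step that is already met when the one before it is completed fails the run):
1. the coupon lies flat on the bed between the pins, slot over slot, let go (x of coupon_c in the frame of bed between 0.008 and 0.0165 m and y of coupon_c in the frame of bed between -0.0035 and 0.0035 m and z of coupon_c in the frame of bed between 0.002 and 0.006 m and angle between the z axis of coupon_c and the z axis of bed, either way round below 0.04 rad and angle between the x axis of coupon_c and the x axis of bed, either way round below 0.12 rad and contact force between the fingers and coupon below 0.2 N), for 0.1 s.
2. the coupon, lying so, is pressed down onto the bed (more than 6 N between them), before the former comes near (x of coupon_c in the frame of bed between 0.008 and 0.0165 m and y of coupon_c in the frame of bed between -0.0035 and 0.0035 m and z of coupon_c in the frame of bed between 0.002 and 0.006 m and angle between the z axis of coupon_c and the z axis of bed, either way round below 0.04 rad and angle between the x axis of coupon_c and the x axis of bed, either way round below 0.12 rad and contact force between coupon and bed above 6 N and distance between former_c and coupon_c above 0.06 m), for 0.2 s.
3. the former lies flat on the coupon, slot over slot, let go (x of former_c in the frame of bed between -0.004 and 0.0045 m and y of former_c in the frame of bed between -0.0035 and 0.0035 m and z of former_c in the frame of bed between 0.012 and 0.0175 m and angle between the z axis of former_c and the z axis of bed, either way round below 0.04 rad and angle between the x axis of former_c and the x axis of bed, either way round below 0.12 rad and contact force between the fingers and former below 0.2 N), for 0.1 s.
4. the former, lying so, is pressed down onto the coupon (more than 5 N between them), before the key comes near (x of coupon_c in the frame of bed between 0.008 and 0.0165 m and y of coupon_c in the frame of bed between -0.0035 and 0.0035 m and z of coupon_c in the frame of bed between 0.002 and 0.006 m and angle between the z axis of each of coupon_c, former_c and the z axis of bed, either way round below 0.04 rad and angle between the x axis of each of coupon_c, former_c and the x axis of bed, either way round below 0.12 rad and x of former_c in the frame of bed between -0.004 and 0.0045 m and y of former_c in the frame of bed between -0.0035 and 0.0035 m and z of former_c in the frame of bed between 0.012 and 0.0175 m and contact force between former and coupon above 5 N and distance between key_c and former_c above 0.07 m), for 0.2 s.
At the end, for the whole second after the job is handed in: coupon flat on the bed and former flat on the coupon (within 2 mm and 2 degrees), slots in line with the bed's within about 4 mm; key's collar down on the former (within 2.5 mm), wing square across the slot within 20 degrees; all released and at rest (x of coupon_c in the frame of bed between 0.008 and 0.0165 m and y of coupon_c in the frame of bed between -0.0035 and 0.0035 m and z of coupon_c in the frame of bed between 0.002 and 0.006 m and angle between the z axis of each of coupon_c, former_c and the z axis of bed, either way round below 0.04 rad and angle between the x axis of each of coupon_c, former_c and the x axis of bed, either way round below 0.12 rad and x of former_c in the frame of bed between -0.004 and 0.0045 m and y of former_c in the frame of bed between -0.0035 and 0.0035 m and z of former_c in the frame of bed between 0.012 and 0.0175 m and z of key_c in the frame of bed between 0.04 and 0.0465 m and x of key_c in the frame of bed between -0.022 and 0.022 m and y of key_c in the frame of bed between -0.008 and 0.008 m and angle between the z axis of key_c and the z axis of bed, either way round below 0.12 rad and angle between the x axis of key_c and the y axis of bed, either way round below 0.35 rad and linear speed of each of coupon, former, key below 0.02 m/s); the robot touches nothing.
It fails at once if the jar or the beaker is shifted by more than 30 mm (distance of any of sample_jar, beaker from where it was at the start of the episode above 0.03 m).
It fails at once if the coupon is dropped or flung (moves faster than 0.35 m/s with no finger on it) (linear speed of coupon above 0.35 m/s and contact force between the fingers and coupon below 0.2 N).
It fails at once if the former is dropped or flung (moves faster than 0.35 m/s with no finger on it) (linear speed of former above 0.35 m/s and contact force between the fingers and former below 0.2 N).
It fails at once if the key is dropped or flung (moves faster than 0.35 m/s with no finger on it) (linear speed of key above 0.35 m/s and contact force between the fingers and key below 0.2 N).
It also fails if it takes over 72 s, if anything falls off the work surface, if the arm or the gripper's body presses on something with over 40 N, if the wrist force passes 120 N, or if a joint passes its speed limit or range.

## Working session

There is one attempt and no reset: what is moved stays moved. The work goes in short steps, Python scripts to look and compute and a tool call to move; the robot and the scene stay as the last step left them, time stands still between calls to the robot, and variables do not carry over. Pictures are saved under pics/ and viewed, about 8 in all and at most 12, crops included, and the job is handed in when it is done.

Besides the shell and the picture viewer there is one more tool, called after ">>>" by a JSON object that holds its "fn" and its "kwargs", one argument or row to a line. step_arm: Moves the arm, as the interface text tells. Its arguments: {"type":"object","properties":{"increments":{"type":"array"},"newtons":{"type":"number"}},"required":["increments"]}

```bash
mkdir -p pics; ls; cat > h.py <<'E'
import numpy as np, cv2
from rig import env
def grab(n,name=None):
    im=env.get_image(n)
    if name: cv2.imwrite(f'pics/{name}.png',im['color'])
    return im
def ray(im,uv):
    uv=np.array(uv,float).reshape(-1,1,2)
    p=cv2.undistortPoints(uv,im['camera_matrix'],np.array(im['distortion'],float)).reshape(-1,2)
    R=cv2.Rodrigues(np.array(im['rvec'],float))[0];t=np.array(im['tvec'],float).ravel()
    d=np.c_[p,np.ones(len(p))]@R
    return -R.T@t,d
def onz(im,uv,z):
    c,d=ray(im,uv); return c+d*((z-c[2])/d[:,2])[:,None]
def onplane(im,uv,p0,n):
    c,d=ray(im,uv); return c+d*(((p0-c)@n)/(d@n))[:,None]
def proj(im,P):
    return cv2.projectPoints(np.array(P,float).reshape(-1,1,3),np.array(im['rvec'],float),np.array(im['tvec'],float),im['camera_matrix'],np.array(im['distortion'],float))[0].reshape(-1,2)
E
python3 - <<'E'
from h import *
np.set_printoptions(precision=4,suppress=True)
for n in('scene','top'):
    im=grab(n,n+'0'); print(n,ray(im,[[320,240]]))
print(env.observe())
E
```

```text
pics
scene (array([-0.2408,  0.6714,  0.4519]), array([[ 0.7637, -0.5078, -0.3993]]))
top (array([0.3009, 0.1774, 1.2724]), array([[ 0.1377,  0.0057, -0.9905]]))
{'time_s': 0.1, 'q': array([ 64.7264,  21.8373,  74.3774,   0.0006,  83.8566, -12.3353]), 'qvel': array([-0.0836, -0.0521, -0.0987, -0.043 , -0.044 ,  0.0315]), 'joint_efforts': array([  0.0038, -44.9226, -23.1652,  -0.0002,   0.0037,  -0.    ]), 'position': array([0.1231, 0.536 , 0.4042]), 'tool_rot': array([[ 0.2239,  0.9746, -0.0005],
       [ 0.9746, -0.2239, -0.0011],
       [-0.0012, -0.0003, -1.    ]]), 'ft_force': array([-0.3278, -0.0639, -1.2142]), 'wrist_torque': array([-0.0008, -0.0472,  0.0072]), 'grip_width': 0.08563363050357962}
```

View pics/top0.png

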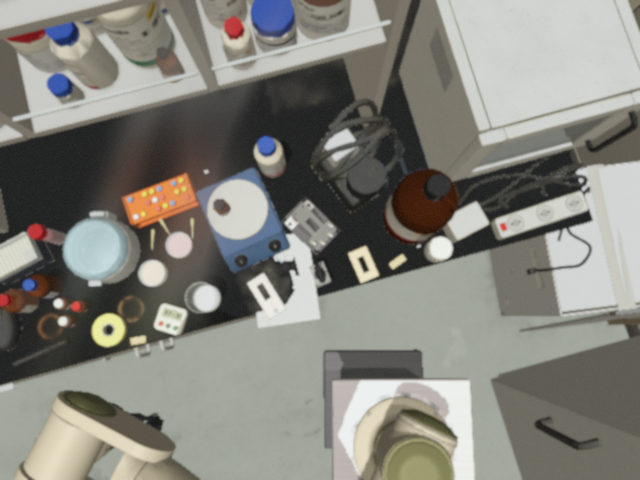

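View pics/scene0.png

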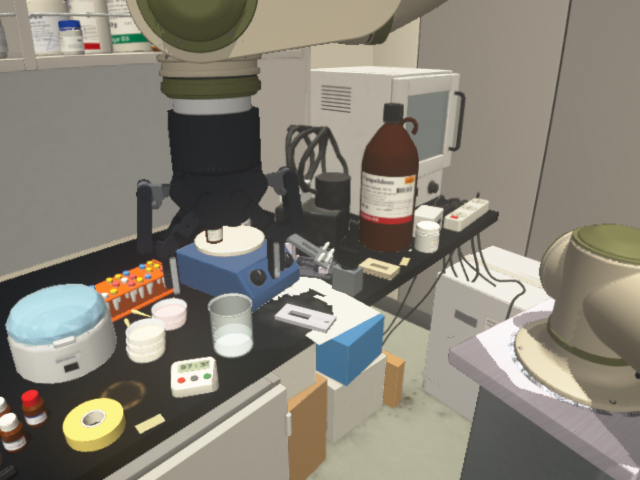

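The top view shows the coupon at about (267,292), the former (363,263), the stand (311,223), the key block (320,272), the jar (438,248), the beaker (204,297) and the bottle (421,205). Next I'll zoom in on the work area.

```bash
python3 - <<'E'
from h import *
np.set_printoptions(precision=4,suppress=True)
a=cv2.imread('pics/top0.png')[195:320,235:395]; b=cv2.imread('pics/scene0.png')[225:345,265:425]
a=cv2.resize(a,None,fx=5,fy=5,interpolation=cv2.INTER_CUBIC)[:,:800]; b=cv2.resize(b,None,fx=5,fy=5,interpolation=cv2.INTER_CUBIC)
a=cv2.convertScaleAbs(a,alpha=1.2,beta=10); b=cv2.convertScaleAbs(b,alpha=1.2,beta=10)
cv2.imwrite('pics/c1.png',a[:600]);cv2.imwrite('pics/c2.png',b)
im=grab('top')
for n,p,z in [('coupon',(267,292),.008),('former',(363,263),.014),('stand',(311,223),.052),('key',(320,272),.09),('jar',(438,248),.062),('beak',(204,297),.08),('bottle',(437,186),.315),('hot',(240,210),.1),('pump',(365,175),.17)]: print(n,onz(im,[p],z))
print(proj(im,[[0.5,0,0],[.6,0,0],[.5,.1,0]]))
E
```

```text
coupon [[0.3535 0.3109 0.008 ]]
former [[0.4199 0.0832 0.014 ]]
stand [[0.5106 0.205  0.052 ]]
key [[0.3934 0.1847 0.09  ]]
jar [[ 0.4484 -0.0846  0.062 ]]
beak [[0.3406 0.4437 0.08  ]]
bottle [[ 0.5321 -0.0324  0.315 ]]
hot [[0.5333 0.3631 0.1   ]]
pump [[0.5927 0.0871 0.17  ]]
[[396.4682 230.222 ]
 [395.3384 189.7276]
 [354.9862 230.5771]]
```

View pics/c1.png

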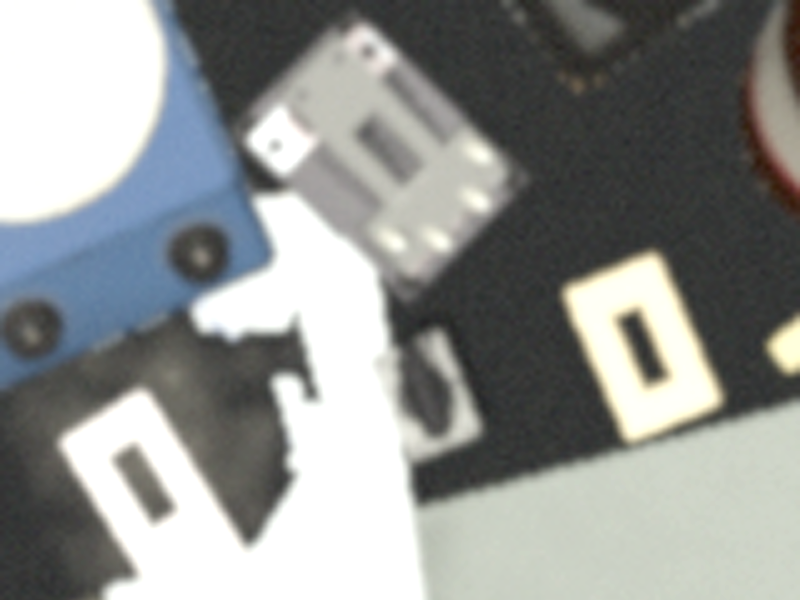

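View pics/c2.png

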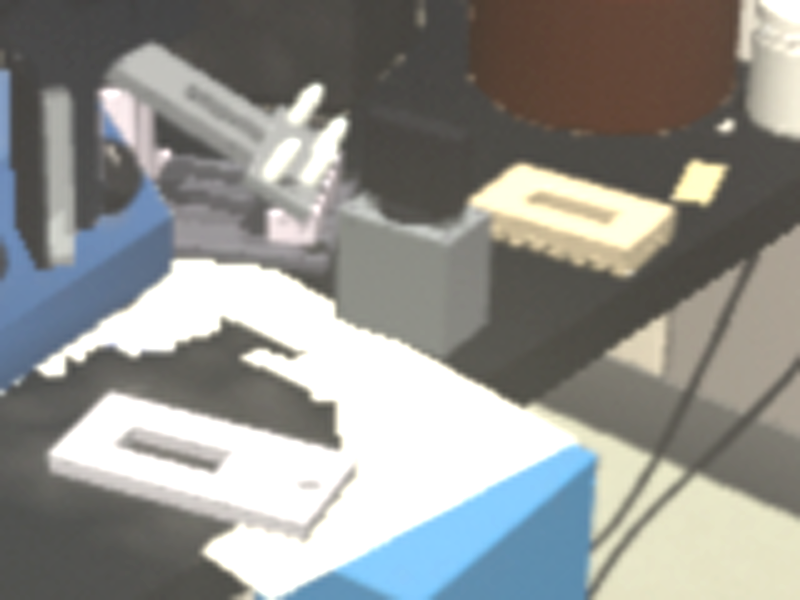

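The crops are clear. In the top crop the coupon slot is at (145,482), with the slot end pointing up-left towards the hotplate and the tag-hole end towards the robot. The bed slot is at (390,150). The pins are at (390,238), (437,240), (475,200) and (480,152). The former slot is at (640,345) and the key block centre at about (432,393). Now I'll measure them.

```bash
cat > m.py <<'E'
from h import *
from scipy.optimize import least_squares
np.set_printoptions(precision=4,suppress=True)
S=5
def crop(im,x0,y0,x1,y1): return cv2.resize(im['color'][y0:y1,x0:x1],None,fx=S,fy=S,interpolation=cv2.INTER_CUBIC)
def full(p,x0,y0): return (np.array(p,float)+.5)/S-.5+[x0,y0]
def blobs(mask,x0,y0,amin,amax):
    r=[]
    for c in cv2.findContours(mask.astype(np.uint8),cv2.RETR_LIST,cv2.CHAIN_APPROX_NONE)[0]:
        A=cv2.contourArea(c)
        if amin<A<amax:
            M=cv2.moments(c);R=cv2.minAreaRect(c)
            r.append((A,full([M['m10']/M['m00'],M['m01']/M['m00']],x0,y0),full(cv2.boxPoints(R),x0,y0),np.array(R[1])/S))
    return sorted(r,key=lambda t:-t[0])
def bedR(a):
    c,s=np.cos(a),np.sin(a);q=np.radians(30)
    Rz=np.array([[c,-s,0],[s,c,0],[0,0,1]])
    return Rz@np.array([[np.cos(q),0,-np.sin(q)],[0,1,0],[np.sin(q),0,np.cos(q)]])
E
python3 - <<'E'
from m import *
T=grab('top');C=grab('scene')
def rep(n,b,im,z):
    for A,c,box,sz in b:
        w=onz(im,box,z);cw=onz(im,[c],z)[0]
        e=[w[1]-w[0],w[2]-w[1]];L=[np.linalg.norm(v[:2]) for v in e];l=e[int(np.argmax(L))]
        print(n,'px',c.round(1),'w',cw,'rect',w.mean(0)[:2],'sz',np.array(L),'az',np.degrees(np.arctan2(l[1],l[0]))%180)
x0,y0=340,235;a=crop(T,x0,y0,395,290).astype(int)
B,G,R=a[...,0],a[...,1],a[...,2]
f=(R>150)&(R-B>20)
rep('former T',blobs(f,x0,y0,2500,1e5)[:1],T,.014)
rep('fslot T',blobs(R<120,x0,y0,200,2500),T,.014)
x0,y0=245,270;a=crop(T,x0,y0,290,315).max(2)
rep('cslot T',blobs(a<150,x0,y0,300,4000),T,.008)
x0,y0=268,295;a=crop(C,x0,y0,345,340)
rep('cslot C',blobs(a.max(2)<170,x0,y0,200,3500),C,.008)
x0,y0=312,255;a=crop(T,x0,y0,336,290);g=a.max(2)
rep('wing T',blobs(g<80,x0,y0,300,1e4)[:3],T,.09)
rep('block T',blobs((g>100)&(g<215),x0,y0,300,1e4)[:3],T,.05)
x0,y0=285,195;a=crop(T,x0,y0,345,260);g=a.min(2)
for t in(215,235):
  print(t,[(b[0],b[1].round(2)) for b in blobs(g>t,x0,y0,60,2500)])
rep('bslot T',blobs(a.max(2)<140,x0,y0,300,2500),T,.052)
x0,y0=300,235;a=crop(C,x0,y0,345,275)
for t in(190,220):print('C',t,[(b[0],b[1].round(2)) for b in blobs(a.min(2)>t,x0,y0,60,2500)])
E
```

```text
former T px [363. 264.] w [0.4175 0.0832 0.014 ] rect [0.4177 0.0834] sz [0.05   0.0801] az 22.718780243000396
fslot T px [363. 264.] w [0.4175 0.0832 0.014 ] rect [0.4174 0.0832] sz [0.0108 0.0344] az 22.58161023926351
cslot T px [263.4 291.3] w [0.3552 0.3195 0.008 ] rect [0.3553 0.3196] sz [0.0133 0.0372] az 32.07315830253194
cslot C px [299.  314.7] w [0.3508 0.3212 0.008 ] rect [0.3518 0.3214] sz [0.0151 0.0412] az 30.94870373625892
block T px [319.9 275.6] w [0.3882 0.1853 0.05  ] rect [0.3967 0.1856] sz [0.0412 0.0748] az 12.42125714255775
215 [(860.0, array([290.77, 222.68]))]
235 []
C 190 [(962.5, array([329.25, 254.72])), (589.5, array([320.77, 256.  ])), (406.0, array([325.48, 245.35]))]
C 220 [(457.5, array([329.71, 253.91])), (233.5, array([321.26, 255.21])), (126.0, array([326.2, 244.2]))]
```

```bash
python3 - <<'E'
from m import *
T=grab('top');C=grab('scene')
x0,y0=285,195;a=crop(T,x0,y0,345,260);g=a.max(2);m=a.min(2)
for t in(165,180,195):print('pins',t,[(b[0],b[1].round(2)) for b in blobs(m>t,x0,y0,40,900)])
for t in(70,85,100):print('slot',t,[(b[0],b[1].round(2),b[3].round(1)) for b in blobs(g<t,x0,y0,150,2500)])
x0,y0=312,255;a=crop(T,x0,y0,336,290);g=a.max(2)
for t in(40,50,60,70):print('wing',t,[(b[0],b[1].round(2),b[3].round(1),b[2].round(1).tolist()) for b in blobs(g<t,x0,y0,200,3000)])
x0,y0=300,235;a=crop(C,x0,y0,345,280)
for t in(165,175,205):print('C',t,[(b[0],b[1].round(2)) for b in blobs(a.min(2)>t,x0,y0,60,2500)])
x0,y0=297,235;a=crop(C,x0,y0,330,260)
for t in(70,80,95,110):print('Cslot',t,[(b[0],b[1].round(2),b[3].round(1)) for b in blobs(a.max(2)<t,x0,y0,60,900)])
E
```

```text
pins 165 [(504.0, array([309.21, 204.46])), (303.5, array([329.7 , 234.45])), (301.0, array([321.94, 242.33])), (296.5, array([313.25, 242.78])), (296.5, array([330.11, 225.28])), (54.5, array([289.58, 223.7 ]))]
pins 180 [(128.5, array([289.53, 223.71])), (118.0, array([330.17, 234.75])), (116.5, array([313.63, 243.06])), (112.5, array([322.48, 242.71])), (108.0, array([330.52, 225.48])), (86.5, array([311.51, 205.68]))]
pins 195 []
slot 70 [(507.5, array([286.74, 230.07]), array([7.9, 4.3]))]
slot 85 [(632.5, array([286.94, 230.16]), array([6.8, 6.4]))]
slot 100 [(758.0, array([287.14, 230.21]), array([7.8, 7.2])), (742.0, array([310.4 , 223.78]), array([12.2,  4. ])), (214.0, array([314.76, 212.39]), array([7.1, 1.6]))]
wing 40 []
wing 50 []
wing 60 [(278.5, array([320.39, 275.58]), array([8.5, 2. ]), [[317.7, 272.0], [319.6, 271.2], [323.0, 279.0], [321.1, 279.8]])]
wing 70 []
C 165 [(1360.5, array([329.  , 255.11])), (1031.0, array([307.94, 278.28])), (920.0, array([320.67, 256.2 ])), (831.0, array([322.09, 270.26])), (618.0, array([325.29, 245.71])), (81.5, array([327.7 , 266.31]))]
C 175 [(1190.0, array([329.11, 254.98])), (1017.0, array([307.85, 278.28])), (772.0, array([320.71, 256.15])), (527.5, array([325.41, 245.51])), (527.0, array([321.72, 270.29]))]
C 205 [(821.5, array([307.4 , 278.44])), (738.5, array([329.4 , 254.44])), (431.0, array([320.87, 255.81])), (281.5, array([325.63, 245.06]))]
Cslot 70 []
Cslot 80 [(61.0, array([328.83, 246.65]), array([2.8, 1.4]))]
Cslot 95 [(216.0, array([328.41, 247.94]), array([5.6, 2.8]))]
Cslot 110 [(292.0, array([328.2 , 248.02]), array([6.4, 3.2]))]
```

```bash
python3 - <<'E'
from m import *
T=grab('top');C=grab('scene')
bp=np.array([[-28,28.5,10],[-43.5,13,10],[-43.5,-13,10],[-28,-28.5,10],[0,0,-1]])/1e3
tp=np.array([[313.25,242.78],[321.94,242.33],[329.7,234.45],[330.11,225.28],[310.4,223.78]])
cp=np.array([[320.7,256.15],[325.4,245.6]]);cb=bp[[0,3]]
def P(x,b): return b@bedR(x[2]).T+[x[0],x[1],.052]
def f(x): return np.r_[(proj(T,P(x,bp))-tp).ravel(),(proj(C,P(x,cb))-cp).ravel()]
for sel in('both','top'):
    s=least_squares((lambda x:f(x)) if sel=='both' else (lambda x:f(x)[:10]),[.5,.2,.5])
    print(sel,s.x,np.degrees(s.x[2]),'\n',f(s.x).reshape(-1,2))
x0,y0=305,253;a=crop(T,x0,y0,341,293)
g=a.max(2).astype(int)
roi=np.zeros(g.shape,np.uint8)
poly=(np.array([[380,355],[440,328],[485,432],[420,462]])/5+[235-x0,195-y0])*5
cv2.fillPoly(roi,[np.int32(poly)],1)
print(np.percentile(g[roi>0],[2,10,30,50,70,90]))
for t in(75,85,95,110,125):
  for b in blobs((g<t)&(roi>0),x0,y0,200,6000): print('wing',t,b[0],b[1].round(2),b[3].round(1),onz(T,[b[1]],.09),(lambda w:(w.mean(0),np.degrees(np.arctan2(*(w[1]-w[0])[[1,0]]))%90))(onz(T,b[2],.09)))
c=full(poly,x0,y0);w=onz(T,c,.05);print('block',w,w.mean(0))
cv2.imwrite('pics/k.png',cv2.convertScaleAbs(cv2.resize(np.hstack([a,cv2.resize(C['color'][250:300,325:370],(180,200))]),None,fx=2,fy=2),alpha=1.3,beta=20))
E
```

```text
both [0.5057 0.2023 0.809 ] 46.35490371773207 
 [[-0.2869 -0.0157]
 [-0.1831 -0.0263]
 [-0.3437 -0.1725]
 [-0.3839 -0.1812]
 [ 1.6277  1.1919]
 [-0.3249 -0.1981]
 [-0.3876 -0.7306]]
top [0.506  0.2026 0.811 ] 46.46948816499804 
 [[-0.3556 -0.1591]
 [-0.2536 -0.1861]
 [-0.4306 -0.3466]
 [-0.4888 -0.3562]
 [ 1.5237  1.0513]
 [-0.4789 -0.2401]
 [-0.5861 -0.7726]]
[ 47.  54.  66. 105. 137. 163.]
wing 75 2620.5 [319.44 272.43] [18.9  8.8] [[0.3925 0.186  0.09  ]] (array([0.3934, 0.1869, 0.09  ]), np.float64(31.88142684514576))
wing 85 2938.0 [319.45 272.36] [21.1  9.4] [[0.3926 0.186  0.09  ]] (array([0.3957, 0.1857, 0.09  ]), np.float64(6.697326045225523))
wing 95 3264.0 [319.48 272.25] [21.4  9.8] [[0.3929 0.1859 0.09  ]] (array([0.3953, 0.1857, 0.09  ]), np.float64(7.045197648269166))
wing 110 3742.0 [319.52 272.06] [22.  11.5] [[0.3933 0.1858 0.09  ]] (array([0.3955, 0.1845, 0.09  ]), np.float64(2.569061324943476))
wing 125 4646.0 [320.23 272.55] [23.4 14.4] [[0.3922 0.1842 0.09  ]] (array([0.3902, 0.1834, 0.09  ]), np.float64(22.824595017585267))
block [[0.4115 0.2065 0.05  ]
 [0.4237 0.1788 0.05  ]
 [0.3757 0.1586 0.05  ]
 [0.3622 0.1884 0.05  ]] [0.3933 0.1831 0.05  ]
```

View pics/k.png

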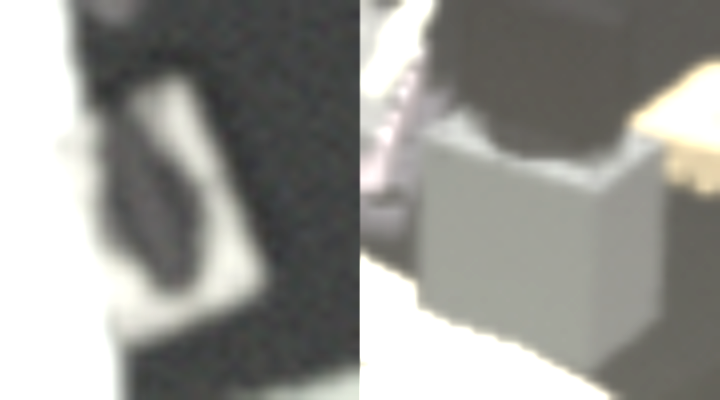

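```bash
cat > pl.py <<'E'
from m import *
from scipy.spatial.transform import Rotation as Ro
def down(az):  # tool pointing down, tool x at azimuth az (deg)
    a=np.radians(az);x=np.array([np.cos(a),np.sin(a),0]);z=np.array([0,0,-1.])
    return np.c_[x,np.cross(z,x),z]
def plan(p,R,n=None,start=None):
    """n identical rows (cm, rad) taking the measured (or given) pose to p,R"""
    o=env.observe() if start is None else start
    R0,p0=np.array(o['tool_rot']),np.array(o['position'])
    w=Ro.from_matrix(R0.T@R).as_rotvec();d=R0.T@(np.array(p)-p0)*100
    if n is None: n=int(max(np.ceil(np.linalg.norm(w)/.13),np.ceil(np.linalg.norm(d)/3.0),1))
    E=Ro.from_rotvec(w/n).as_matrix()
    A=sum(np.linalg.matrix_power(E,k) for k in range(n));v=np.linalg.solve(A,d)
    print('n',n,'xyz cm',v.round(3),'w',(w/n).round(4),'| total',d.round(2),w.round(3))
    return {'position':np.array(p),'tool_rot':R}
BED=np.array([.5058,.2024,.052]);BAZ=np.radians(46.4);BR=bedR(BAZ)
def bed(b): return BED+BR@np.array(b)/1e3     # bed mm -> world
BT=np.c_[-BR[:,1],-BR[:,0],-BR[:,2]]           # tool x=-bed y, y=-bed x, z=-bed z
def st():
    o=env.observe();print('t',o['time_s'],'p',o['position'],'f',o['ft_force'],'g',o['grip_width'],'q',o['q'].round(1),'\n',o['tool_rot'].T);return o
E
python3 - <<'E'
from pl import *
print('tips',env.tips_ahead,np.linalg.det(BT))
T=grab('top')
bp=np.array([[-28,28.5,10],[-43.5,13,10],[-43.5,-13,10],[-28,-28.5,10]])/1e3
tp=np.array([[313.25,242.78],[321.94,242.33],[329.7,234.45],[330.11,225.28]])
for z in(8,10):
    bp[:,2]=z/1e3
    f=lambda x:(proj(T,bp@bedR(x[2]).T+[x[0],x[1],.052])-tp).ravel()
    s=least_squares(f,[.5,.2,.8]);print(z,s.x,np.degrees(s.x[2]),abs(s.fun).max(),proj(T,s.x[:2].tolist()+[.052]))
print('hot corners',onz(T,[[283,225],[289.4,245]],.104))
plan([.343,.314,.26],down(121.5))
E
```

```text
tips 0.1734 1.0
8 [0.5053 0.2007 0.7994] 45.803947432299225 0.060373494592283805 [[312.8896 225.2338]]
10 [0.5057 0.2014 0.7994] 45.805055677367974 0.058071793988062836 [[312.5788 225.0482]]
hot corners [[0.4977 0.2662 0.104 ]
 [0.4527 0.2519 0.104 ]]
n 12 xyz cm [-2.124  1.618  1.206] w [-0.      0.     -0.0646] | total [-16.71  26.4   14.47] [-0.     0.    -0.776]
```

>>> {"fn": "step_arm", "kwargs": {
  "increments": [
    {"x":-2.12,"y":1.62,"z":1.1,"wz":-0.0646,"gripper":7.0},
    {"x":-2.12,"y":1.62,"z":1.1,"wz":-0.0646},
    {"x":-2.12,"y":1.62,"z":1.1,"wz":-0.0646},
    {"x":-2.12,"y":1.62,"z":1.1,"wz":-0.0646},
    {"x":-2.12,"y":1.62,"z":1.1,"wz":-0.0646},
    {"x":-2.12,"y":1.62,"z":1.1,"wz":-0.0646},
    {"x":-2.12,"y":1.62,"z":1.1,"wz":-0.0646},
    {"x":-2.12,"y":1.62,"z":1.1,"wz":-0.0646},
    {"x":-2.12,"y":1.62,"z":1.1,"wz":-0.0646},
    {"x":-2.12,"y":1.62,"z":1.1,"wz":-0.0646},
    {"x":-2.12,"y":1.62,"z":1.1,"wz":-0.0646},
    {"x":-2.12,"y":1.62,"z":1.1,"wz":-0.0646},
    {},
    {}
  ]
}}

```text
invalid input at $.increments[0]: expected keys x, y, z, wx, wy, wz, gripper
```

```bash
sed -i 's/^BED=.*/BED=np.array([.5055,.2011,.052]);BAZ=np.radians(45.8);BR=bedR(BAZ)/' pl.py; python3 - <<'E'
from pl import *
st();print(env.tips_ahead)
plan([.343,.314,.185],down(121.5))
E
```

```text
t 0.5 p [0.1231 0.536  0.4047] f [-0.0761 -0.0708  0.285 ] g 0.08589477004788691 q [ 64.7  21.8  74.3  -0.   83.9 -12.3] 
 [[ 0.2239  0.9746 -0.0001]
 [ 0.9746 -0.2239  0.    ]
 [ 0.     -0.0001 -1.    ]]
0.1734
n 13 xyz cm [-1.964  1.488  1.69 ] w [-0.      0.     -0.0597] | total [-16.71  26.4   21.97] [-0.     0.    -0.776]
```

```bash
python3 - <<'E'
from pl import *
plan([.343,.314,.26],down(121.5),8)
E
```

```text
n 8 xyz cm [-3.146  2.477  1.809] w [-0.      0.     -0.0969] | total [-16.71  26.4   14.47] [-0.     0.    -0.776]
```

>>> {"fn": "step_arm", "kwargs": {
  "increments": [
    {"x":-3.15,"y":2.48,"z":1.8,"wx":0,"wy":0,"wz":-0.097,"gripper":7},
    {"x":-3.15,"y":2.48,"z":1.8,"wx":0,"wy":0,"wz":-0.097,"gripper":7},
    {"x":-3.15,"y":2.48,"z":1.8,"wx":0,"wy":0,"wz":-0.097,"gripper":7},
    {"x":-3.15,"y":2.48,"z":1.8,"wx":0,"wy":0,"wz":-0.097,"gripper":7},
    {"x":-3.15,"y":2.48,"z":1.8,"wx":0,"wy":0,"wz":-0.097,"gripper":7},
    {"x":-3.15,"y":2.48,"z":1.8,"wx":0,"wy":0,"wz":-0.097,"gripper":7},
    {"x":-3.15,"y":2.48,"z":1.8,"wx":0,"wy":0,"wz":-0.097,"gripper":7},
    {"x":-3.15,"y":2.48,"z":1.8,"wx":0,"wy":0,"wz":-0.097,"gripper":7},
    {"x":0,"y":0,"z":0,"wx":0,"wy":0,"wz":0,"gripper":7},
    {"x":0,"y":0,"z":0,"wx":0,"wy":0,"wz":0,"gripper":7}
  ]
}}

```text
time_s: 1.5
position: [0.3437, 0.3135, 0.2605]
tool_rot: [[-0.521, 0.854, -0.001], [0.854, 0.521, -0.0], [0.0, -0.001, -1.0]]
ft_force: [-0.2, 0.4, 0.4]
grip_width: 0.07
```

```bash
python3 - <<'E'
from pl import *
st();print(env.tips_ahead)
plan([.343,.314,.173],down(121.5))
E
```

```text
t 1.5 p [0.3437 0.3135 0.2605] f [-0.248   0.3533  0.4235] g 0.06999531641718229 q [ 27.7  23.4  99.9   0.   56.8 -93.6] 
 [[-0.5206  0.8538  0.0002]
 [ 0.8538  0.5206 -0.001 ]
 [-0.001  -0.0003 -1.    ]]
0.1734
n 3 xyz cm [ 0.027 -0.008  2.916] w [-0.0003 -0.0001 -0.0007] | total [ 0.08 -0.02  8.75] [-0.001 -0.    -0.002]
```

>>> {"fn": "step_arm", "kwargs": {
  "increments": [
    {"x":0.08,"y":0,"z":3,"wx":0,"wy":0,"wz":0,"gripper":5.6},
    {"x":0,"y":0,"z":3,"wx":0,"wy":0,"wz":0,"gripper":5.6},
    {"x":0,"y":0,"z":2,"wx":0,"wy":0,"wz":0,"gripper":5.6},
    {"x":0,"y":0,"z":0.4,"wx":0,"wy":0,"wz":0,"gripper":5.6},
    {"x":0,"y":0,"z":0.2,"wx":0,"wy":0,"wz":0,"gripper":5.6},
    {"x":0,"y":0,"z":0.1,"wx":0,"wy":0,"wz":0,"gripper":5.6},
    {"x":0,"y":0,"z":0,"wx":0,"wy":0,"wz":0,"gripper":5.6}
  ]
}}

```text
time_s: 2.2
position: [0.3429, 0.3147, 0.1746]
tool_rot: [[-0.523, 0.852, 0.002], [0.852, 0.523, 0.001], [-0.0, 0.002, -1.0]]
ft_force: [1.2, -0.6, 0.4]
grip_width: 0.0561
```

```bash
python3 - <<'E'
from pl import *
st()
im=grab('scene','g1');a=im['color'][230:370,230:390]
cv2.imwrite('pics/g1c.png',cv2.convertScaleAbs(cv2.resize(a,None,fx=5,fy=5,interpolation=cv2.INTER_CUBIC)[:600],alpha=1.3,beta=15))
E
```

```text
t 2.2 p [0.3429 0.3147 0.1746] f [ 1.1516 -0.6158  0.4195] g 0.05605843077173151 q [ 27.9  32.1 104.8   0.   43.  -93.6] 
 [[-0.5231  0.8523 -0.0001]
 [ 0.8523  0.5231  0.0018]
 [ 0.0016  0.0009 -1.    ]]
```

View pics/g1c.png

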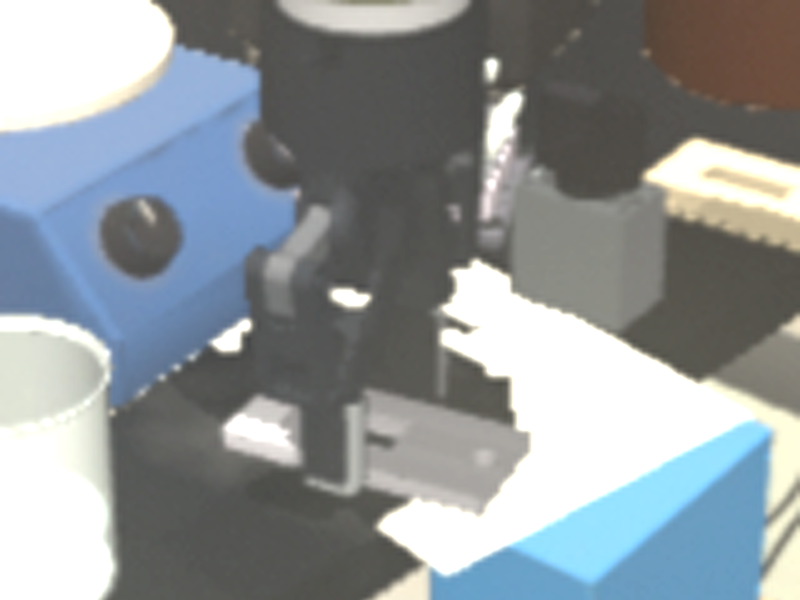

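In the picture the coupon lies between the fingers: the near finger is at (335,485), close to mid-length, and the tag hole at (485,457) points towards the robot. I'll lower a little and grip.

>>> {"fn": "step_arm", "kwargs": {
  "newtons": 50,
  "increments": [
    {"x":0,"y":0,"z":0.2,"wx":0,"wy":0,"wz":0,"gripper":5.6},
    {"x":0,"y":0,"z":0,"wx":0,"wy":0,"wz":0,"gripper":5.0},
    {"x":0,"y":0,"z":0,"wx":0,"wy":0,"wz":0,"gripper":4.2},
    {"x":0,"y":0,"z":0,"wx":0,"wy":0,"wz":0,"gripper":4.0},
    {"x":0,"y":0,"z":0,"wx":0,"wy":0,"wz":0,"gripper":4.0},
    {"x":0,"y":0,"z":0,"wx":0,"wy":0,"wz":0,"gripper":4.0}
  ]
}}

```text
time_s: 2.85
position: [0.343, 0.3143, 0.1723]
tool_rot: [[-0.523, 0.852, 0.001], [0.852, 0.523, 0.0], [-0.0, 0.001, -1.0]]
ft_force: [-0.7, -2.7, 7.9]
grip_width: 0.0445
```

>>> {"fn": "step_arm", "kwargs": {
  "increments": [
    {"x":0,"y":0,"z":-0.5,"wx":0,"wy":0,"wz":0,"gripper":4.0},
    {"x":0,"y":0,"z":-1.5,"wx":0,"wy":0,"wz":0,"gripper":4.0},
    {"x":0,"y":0,"z":-2,"wx":0,"wy":0,"wz":0,"gripper":4.0},
    {"x":0,"y":0,"z":-2,"wx":0,"wy":0,"wz":0.07,"gripper":4.0},
    {"x":0,"y":0,"z":-1,"wx":0,"wy":0,"wz":0.14,"gripper":4.0},
    {"x":0,"y":0,"z":-1,"wx":0,"wy":0,"wz":0.14,"gripper":4.0},
    {"x":0,"y":0,"z":-1,"wx":0,"wy":0,"wz":0.14,"gripper":4.0},
    {"x":0,"y":0,"z":-1,"wx":0,"wy":0,"wz":0.14,"gripper":4.0},
    {"x":0,"y":0,"z":-1,"wx":0,"wy":0,"wz":0.14,"gripper":4.0},
    {"x":0,"y":0,"z":-1,"wx":0,"wy":0,"wz":0.14,"gripper":4.0},
    {"x":0,"y":0,"z":-1,"wx":0,"wy":0,"wz":0.14,"gripper":4.0},
    {"x":0,"y":0,"z":0,"wx":0,"wy":0,"wz":0.14,"gripper":4.0},
    {"x":0,"y":0,"z":0,"wx":0,"wy":0,"wz":0.14,"gripper":4.0},
    {"x":0,"y":0,"z":0,"wx":0,"wy":0,"wz":0.14,"gripper":4.0},
    {"x":0,"y":0,"z":0,"wx":0,"wy":0,"wz":0.14,"gripper":4.0},
    {"x":0,"y":0,"z":0,"wx":0,"wy":0,"wz":0.14,"gripper":4.0},
    {"x":0,"y":0,"z":0,"wx":0,"wy":0,"wz":0.14,"gripper":4.0},
    {"x":0,"y":0,"z":0,"wx":0,"wy":0,"wz":0.14,"gripper":4.0},
    {"x":0,"y":0,"z":0,"wx":0,"wy":0,"wz":0.14,"gripper":4.0},
    {"x":0,"y":0,"z":0,"wx":0,"wy":0,"wz":0.14,"gripper":4.0}
  ]
}}

```text
time_s: 4.85
position: [0.3427, 0.3143, 0.3017]
tool_rot: [[0.981, -0.194, -0.001], [-0.194, -0.981, -0.0], [-0.001, 0.0, -1.0]]
ft_force: [0.9, -1.4, -0.9]
grip_width: 0.0441
```

```bash
python3 - <<'E'
from pl import *
o=st()
# coupon at tool z ~ tips-4mm -> TCP = coupon centre + bedz*(L)
L=.1734-.005
tgt=bed([12,0,4+55])+BR[:,2]*L
print('hover TCP',tgt)
plan(tgt,BT); plan(tgt,BT,12)
im=grab('scene','g2')
a=im['color'][150:330,220:420]
cv2.imwrite('pics/g2c.png',cv2.convertScaleAbs(cv2.resize(a,None,fx=3,fy=3,interpolation=cv2.INTER_CUBIC),alpha=1.3,beta=15))
E
```

```text
t 4.85 p [0.3427 0.3143 0.3017] f [ 0.8506 -1.3762 -0.8747] g 0.044105618675127425 q [27.9 19.9 96.8  0.  63.4 39.1] 
 [[ 0.9811 -0.1936 -0.0007]
 [-0.1936 -0.9811  0.0004]
 [-0.0007 -0.0003 -1.    ]]
hover TCP [0.4335 0.127  0.2549]
n 8 xyz cm [2.031 1.763 0.249] w [0.0637 0.0189 0.0704] | total [12.54 16.62  4.68] [0.509 0.151 0.563]
n 12 xyz cm [1.368 1.161 0.158] w [0.0425 0.0126 0.0469] | total [12.54 16.62  4.68] [0.509 0.151 0.563]
```

```bash
python3 - <<'E'
from pl import *
L=.1734-.005
tgt=bed([12,0,4+90])+BR[:,2]*L
s=plan(tgt,BT,10)
E
```

```text
n 10 xyz cm [ 1.6    1.488 -0.145] w [0.051  0.015  0.0556] | total [11.7  18.01  1.65] [0.51  0.15  0.556]
```

>>> {"fn": "step_arm", "kwargs": {
  "increments": [
    {"x":1.6,"y":1.49,"z":-0.15,"wx":0.051,"wy":0.015,"wz":0.0556,"gripper":4.0},
    {"x":1.6,"y":1.49,"z":-0.15,"wx":0.051,"wy":0.015,"wz":0.0556,"gripper":4.0},
    {"x":1.6,"y":1.49,"z":-0.15,"wx":0.051,"wy":0.015,"wz":0.0556,"gripper":4.0},
    {"x":1.6,"y":1.49,"z":-0.15,"wx":0.051,"wy":0.015,"wz":0.0556,"gripper":4.0},
    {"x":1.6,"y":1.49,"z":-0.15,"wx":0.051,"wy":0.015,"wz":0.0556,"gripper":4.0},
    {"x":1.6,"y":1.49,"z":-0.15,"wx":0.051,"wy":0.015,"wz":0.0556,"gripper":4.0},
    {"x":1.6,"y":1.49,"z":-0.15,"wx":0.051,"wy":0.015,"wz":0.0556,"gripper":4.0},
    {"x":1.6,"y":1.49,"z":-0.15,"wx":0.051,"wy":0.015,"wz":0.0556,"gripper":4.0},
    {"x":1.6,"y":1.49,"z":-0.15,"wx":0.051,"wy":0.015,"wz":0.0556,"gripper":4.0},
    {"x":1.6,"y":1.49,"z":-0.15,"wx":0.051,"wy":0.015,"wz":0.0556,"gripper":4.0},
    {"x":0,"y":0,"z":0,"wx":0,"wy":0,"wz":0,"gripper":4.0},
    {"x":0,"y":0,"z":0,"wx":0,"wy":0,"wz":0,"gripper":4.0}
  ]
}}

```text
time_s: 6.1
position: [0.4238, 0.1153, 0.2858]
tool_rot: [[0.727, -0.594, 0.344], [-0.687, -0.63, 0.363], [0.001, -0.5, -0.866]]
ft_force: [0.4, 0.1, -3.0]
grip_width: 0.0442
```

```bash
python3 - <<'E'
from pl import *
o=st()
L=.1734-.005
plan(bed([12,0,94])+BR[:,2]*L,BT)
T=grab('top','t3');C=grab('scene','s3')
a=cv2.resize(T['color'][185:285,265:365],None,fx=4,fy=4,interpolation=cv2.INTER_CUBIC)
b=cv2.resize(C['color'][190:290,280:380],None,fx=4,fy=4,interpolation=cv2.INTER_CUBIC)
cv2.imwrite('pics/s3c.png',cv2.convertScaleAbs(np.hstack([a,b]),alpha=1.3,beta=15))
E
```

```text
t 6.1 p [0.4238 0.1153 0.2858] f [ 0.4369  0.063  -2.9503] g 0.044166946423637915 q [ -4.8  17.  107.8  36.3  41.3  13.8] 
 [[ 0.7269 -0.6867  0.001 ]
 [-0.5944 -0.6299 -0.4999]
 [ 0.3439  0.3628 -0.8661]]
n 1 xyz cm [-0.132  0.226 -0.07 ] w [0.0001 0.0064 0.0131] | total [-0.13  0.23 -0.07] [0.    0.006 0.013]
```

View pics/s3c.png

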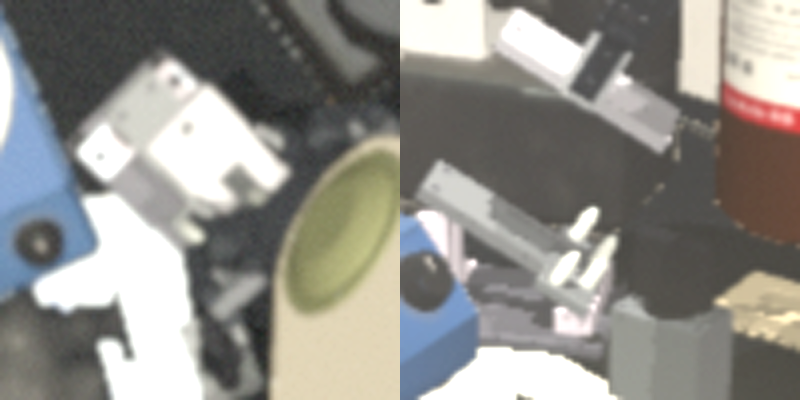

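The coupon is held parallel to the bed. In the top view (left half) the tag hole is at (188,128), the upper right corner about (203,82) and the lower right corner about (290,172). I'll work out its pose in the tool frame.

```bash
python3 - <<'E'
from pl import *
o=env.observe();R=o['tool_rot'];p=o['position']
T=grab('top');C=grab('scene')
def tool(im,uv,z):
    q=onplane(im,uv,p+R[:,2]*z,R[:,2]);return (q-p)@R*1e3
x0,y0=300,205;a=crop(T,x0,y0,325,228);g=a.max(2)
for t in(150,170,190):
  print('hole',t,[(b[0],b[1].round(2),tool(T,[b[1]],.1635).round(1)) for b in blobs(g<t,x0,y0,20,400)])
v=lambda l,x,y:(np.array(l,float)+.5)/4-.5+[x,y]
print('top corners UR, LR',tool(T,v([[203,82],[290,172]],265,185),.1635).round(1))
print('scene UL-end corners, lower end',tool(C,v([[120,8],[97,45],[290,112],[262,150]],280,190),.1635).round(1))
# edge mask in top: bright coupon
g=crop(T,295,195,345,245).min(2)
for t in(160,185):
  for b in blobs(g>t,295,195,3000,1e5)[:2]:print(t,b[0],b[1],tool(T,b[2],.1635).round(1))
E
```

```text
hole 150 [(342.5, array([301.43, 225.73]), array([[-28.6, -43.9, 163.5]])), (283.5, array([301.85, 206.11]), array([[  0.9, -73.5, 163.5]])), (94.5, array([307.98, 205.32]), array([[ 11.4, -64.8, 163.5]])), (70.5, array([323.36, 226.77]), array([[  3.4,  -5.5, 163.5]])), (24.5, array([311.01, 216.53]), array([[ -0.4, -42.5, 163.5]]))]
hole 170 [(134.5, array([311.  , 216.57]), array([[ -0.5, -42.4, 163.5]])), (129.5, array([323.11, 226.49]), array([[  3.5,  -6.4, 163.5]]))]
hole 190 [(201.0, array([322.83, 226.25]), array([[  3.4,  -7.3, 163.5]]))]
top corners UR, LR [[ 23.1 -53.  163.5]
 [ 23.8  19.5 163.5]]
scene UL-end corners, lower end [[ 21.4 -46.8 163.5]
 [-38.7 -46.4 163.5]
 [ 23.8  57.  163.5]
 [-41.4  49.1 163.5]]
160 12925.5 [316.2769 220.5662] [[-24.5 -75.7 163.5]
 [ 22.2 -74.5 163.5]
 [ 24.5  17.3 163.5]
 [-23.7  15.5 163.5]]
185 9046.0 [316.9525 221.6107] [[-21.6 -50.7 163.5]
 [ 21.  -49.4 163.5]
 [ 22.6  15.2 163.5]
 [-21.   13.6 163.5]]
```

```bash
python3 - <<'E'
from pl import *
st();plan(bed([13.5,0,26])+BR[:,2]*.1723,BT,4)
E
```

```text
t 6.3 p [0.4238 0.1161 0.286 ] f [-0.3758 -0.209  -1.7779] g 0.044401436159335395 q [ -4.7  17.  107.8  36.3  41.3  13.8] 
 [[ 0.7275 -0.6861  0.0013]
 [-0.5934 -0.6302 -0.5007]
 [ 0.3444  0.3635 -0.8656]]
n 4 xyz cm [-0.011  0.034  1.583] w [-0.0002  0.0016  0.0035] | total [-0.03  0.14  6.33] [-0.001  0.007  0.014]
```

>>> {"fn": "step_arm", "kwargs": {
  "increments": [
    {"x":0,"y":0.04,"z":1.6,"wx":0,"wy":0.003,"wz":0.007,"gripper":4.0},
    {"x":0,"y":0.04,"z":1.6,"wx":0,"wy":0.003,"wz":0.007,"gripper":4.0},
    {"x":0,"y":0.04,"z":1.6,"wx":0,"wy":0,"wz":0,"gripper":4.0},
    {"x":0,"y":0.02,"z":1.5,"wx":0,"wy":0,"wz":0,"gripper":4.0},
    {"x":0,"y":0,"z":0,"wx":0,"wy":0,"wz":0,"gripper":4.0},
    {"x":0,"y":0,"z":0,"wx":0,"wy":0,"wz":0,"gripper":4.0}
  ]
}}

```text
time_s: 6.9
position: [0.4449, 0.1376, 0.2307]
tool_rot: [[0.716, -0.604, 0.349], [-0.698, -0.62, 0.359], [-0.001, -0.501, -0.866]]
ft_force: [0.2, 0.1, -2.2]
grip_width: 0.0445
```

```bash
python3 - <<'E'
from pl import *
o=st();plan(bed([13.5,0,1])+BR[:,2]*.1723,BT,1)
T=grab('top','t4');C=grab('scene','s4')
R=o['tool_rot'];p=o['position']
def tool(im,uv,z):
    q=onplane(im,uv,p+R[:,2]*z,R[:,2]);return (q-p)@R*1e3
x0,y0=296,205;a=crop(T,x0,y0,325,232);g=a.max(2)
for t in(150,160,170): print('hole',t,[(b[0],b[1].round(2),tool(T,[b[1]],.1643).round(1)) for b in blobs(g<t,x0,y0,20,200)])
a=cv2.resize(T['color'][190:260,270:345],None,fx=5,fy=5,interpolation=cv2.INTER_CUBIC)
b=cv2.resize(C['color'][210:280,285:360],None,fx=5,fy=5,interpolation=cv2.INTER_CUBIC)
cv2.imwrite('pics/s4c.png',cv2.convertScaleAbs(np.hstack([a,b]),alpha=1.3,beta=15))
E
```

```text
t 6.9 p [0.4449 0.1376 0.2307] f [ 0.234   0.0805 -2.1905] g 0.044464551916181816 q [ -1.4  24.8 108.   42.3  33.1   9.6] 
 [[ 0.7164 -0.6977 -0.0012]
 [-0.6043 -0.6198 -0.5007]
 [ 0.3486  0.3594 -0.8656]]
n 1 xyz cm [-0.082 -0.018  2.541] w [-0.0008  0.0007 -0.0012] | total [-0.08 -0.02  2.54] [-0.001  0.001 -0.001]
hole 150 []
hole 160 [(61.5, array([302.22, 211.13]), array([[ -0.3, -42.4, 164.3]]))]
hole 170 [(112.0, array([302.27, 211.16]), array([[ -0.3, -42.3, 164.3]]))]
```

View pics/s4c.png

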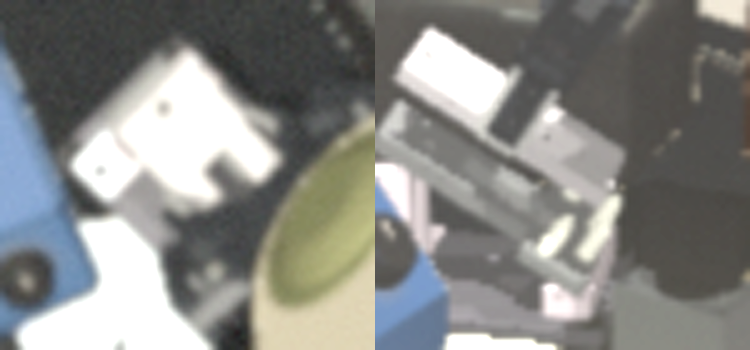

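The top view (left) shows the tag hole at (165,107) and the coupon square to the bed. The scene view (right) shows its lower end just above the pins, with the upper end corners at about (432,27) and (397,75). A quick cross-check in the scene view follows.

```bash
python3 - <<'E'
from pl import *
o=env.observe();R=o['tool_rot'];p=o['position'];C=grab('scene')
def px(P): return ((proj(C,P)+.5-[285,210])*5+[375,0]).round(0).tolist()
for off in(0,1.5):
  q=[p+R@(np.array([sx*23,-y-off,164.3])/1e3) for y in(50,-50) for sx in(-1,1)]
  print('off',off,'UL,UR,LL,LR',px(q))
for dx in (0,):
  print('bed UL,UR,LL(-50,35),LR',px([bed(b) for b in([58,19,0],[58,-19,0],[-50,35,0],[-50,-35,0])]))
  print('pins tip/base',px([bed(b) for x,y in((-28,28.5),(-43.5,13),(-43.5,-13),(-28,-28.5)) for b in([x,y,20],[x,y,0])]))
E
```

```text
off 0 UL,UR,LL,LR [[400.0, 62.0], [427.0, 24.0], [607.0, 191.0], [625.0, 148.0]]
off 1.5 UL,UR,LL,LR [[397.0, 60.0], [424.0, 22.0], [604.0, 190.0], [622.0, 146.0]]
bed UL,UR,LL(-50,35),LR [[374.0, 131.0], [397.0, 97.0], [586.0, 285.0], [614.0, 214.0]]
pins tip/base [[568.0, 214.0], [544.0, 250.0], [607.0, 218.0], [582.0, 253.0], [617.0, 193.0], [593.0, 227.0], [592.0, 159.0], [569.0, 194.0]]
```

>>> {"fn": "step_arm", "kwargs": {
  "increments": [
    {"x":-0.06,"y":0,"z":0.7,"wx":0,"wy":0,"wz":0,"gripper":4.0},
    {"x":0,"y":0,"z":0.5,"wx":0,"wy":0,"wz":0,"gripper":4.0},
    {"x":0,"y":0,"z":0.5,"wx":0,"wy":0,"wz":0,"gripper":4.0},
    {"x":0,"y":0,"z":0.4,"wx":0,"wy":0,"wz":0,"gripper":4.0},
    {"x":0,"y":0,"z":0.2,"wx":0,"wy":0,"wz":0,"gripper":4.0},
    {"x":0,"y":0,"z":0,"wx":0,"wy":0,"wz":0,"gripper":4.0},
    {"x":0,"y":0,"z":0,"wx":0,"wy":0,"wz":0,"gripper":4.0}
  ]
}}

```text
time_s: 7.75
position: [0.4526, 0.1459, 0.2106]
tool_rot: [[0.715, -0.605, 0.349], [-0.699, -0.619, 0.359], [-0.001, -0.501, -0.866]]
ft_force: [-0.5, 0.1, -1.8]
grip_width: 0.0444
```

```bash
cat >> pl.py <<'E'
def rel(L=.1723):
    "measured tool in bed mm (point L ahead of the TCP) and force along bed axes"
    o=env.observe();q=(o['position']+o['tool_rot'][:,2]*L-BED)@BR*1e3
    w=Ro.from_matrix(o['tool_rot'].T@BT).as_rotvec()
    print('t',o['time_s'],'bed mm',q.round(2),'err w',w.round(4),'F bed',(o['ft_force']@BR).round(1),'g',o['grip_width'].round(4));return o
E
python3 -c "
from pl import *
rel()"
```

```text
Traceback (most recent call last):
  File "pl.py", line 25, in rel
    print('t',o['time_s'],'bed mm',q.round(2),'err w',w.round(4),'F bed',(o['ft_force']@BR).round(1),'g',o['grip_width'].round(4));return o
                                                                                                         ^^^^^^^^^^^^^^^^^^^^^
AttributeError: 'float' object has no attribute 'round'
```

>>> {"fn": "step_arm", "kwargs": {
  "increments": [
    {"x":0,"y":0,"z":0.1,"wx":0,"wy":0,"wz":0,"gripper":4.0},
    {"x":0,"y":0,"z":0.05,"wx":0,"wy":0,"wz":0,"gripper":4.0},
    {"x":0,"y":0,"z":0,"wx":0,"wy":0,"wz":0,"gripper":4.0}
  ]
}}

```text
time_s: 8.05
position: [0.4531, 0.1464, 0.2093]
tool_rot: [[0.715, -0.605, 0.349], [-0.699, -0.619, 0.359], [-0.001, -0.501, -0.866]]
ft_force: [-0.7, 0.1, -1.7]
grip_width: 0.0445
```

```bash
sed -i "s/o\['grip_width'\].round(4)/o['grip_width']/" pl.py
python3 -c "
from pl import *
rel()"
```

```text
t 8.05 bed mm [13.24 -0.63  1.82] err w [-0.001  -0.0002 -0.0024] F bed [-1.2  0.6 -1.3] g 0.04445879616787687
```

>>> {"fn": "step_arm", "kwargs": {
  "increments": [
    {"x":-0.04,"y":0,"z":0.1,"wx":0,"wy":0,"wz":0,"gripper":4.0},
    {"x":0,"y":0,"z":0.05,"wx":0,"wy":0,"wz":0,"gripper":4.0},
    {"x":0,"y":0,"z":0,"wx":0,"wy":0,"wz":0,"gripper":4.0}
  ]
}}

```text
time_s: 8.35
position: [0.4533, 0.1472, 0.208]
tool_rot: [[0.715, -0.605, 0.349], [-0.699, -0.619, 0.359], [-0.001, -0.501, -0.866]]
ft_force: [-0.1, -0.2, -2.0]
grip_width: 0.0443
```

```bash
python3 -c "
from pl import *
rel()"
```

```text
t 8.35 bed mm [13.19 -0.16  0.25] err w [-0.0009  0.     -0.0024] F bed [-1.2 -0.1 -1.6] g 0.04434816130042451
```

>>> {"fn": "step_arm", "kwargs": {
  "increments": [
    {"x":0,"y":0,"z":0.1,"wx":0,"wy":0,"wz":0,"gripper":4.0},
    {"x":0,"y":0,"z":0,"wx":0,"wy":0,"wz":0,"gripper":4.0}
  ]
}}

```text
time_s: 8.55
position: [0.4533, 0.1473, 0.2078]
tool_rot: [[0.715, -0.605, 0.35], [-0.699, -0.619, 0.359], [-0.001, -0.501, -0.865]]
ft_force: [-7.8, -5.8, 10.6]
grip_width: 0.0443
```

```bash
python3 -c "
from pl import *
rel()"
```

```text
t 8.55 bed mm [13.23 -0.16  0.09] err w [-0.0014 -0.0006 -0.0021] F bed [-3.   1.6 14. ] g 0.0442896010197351
```

>>> {"fn": "step_arm", "kwargs": {
  "increments": [
    {"x":0,"y":0,"z":-0.05,"wx":0,"wy":0,"wz":0,"gripper":4.0},
    {"x":0,"y":0,"z":0,"wx":0,"wy":0,"wz":0,"gripper":4.5},
    {"x":0,"y":0,"z":0,"wx":0,"wy":0,"wz":0,"gripper":4.8},
    {"x":0,"y":0,"z":0,"wx":0,"wy":0,"wz":0,"gripper":5.2},
    {"x":0,"y":0,"z":0,"wx":0,"wy":0,"wz":0,"gripper":5.5},
    {"x":0,"y":0,"z":-1,"wx":0,"wy":0,"wz":0,"gripper":5.5},
    {"x":0,"y":0,"z":-2,"wx":0,"wy":0,"wz":0,"gripper":5.5},
    {"x":0,"y":0,"z":-0.5,"wx":0,"wy":0,"wz":0,"gripper":1.8},
    {"x":0,"y":0,"z":0,"wx":0,"wy":0,"wz":0,"gripper":1.8},
    {"x":0,"y":0,"z":0,"wx":0,"wy":0,"wz":0,"gripper":1.8},
    {"x":0,"y":0,"z":0,"wx":0,"wy":0,"wz":0,"gripper":1.8}
  ]
}}

```text
time_s: 9.65
position: [0.4414, 0.1349, 0.2374]
tool_rot: [[0.716, -0.605, 0.349], [-0.699, -0.619, 0.359], [-0.002, -0.5, -0.866]]
ft_force: [0.4, -0.4, 0.2]
grip_width: 0.018
```

```bash
python3 - <<'E'
from pl import *
rel(.1734)
T=grab('top','t5');C=grab('scene','s5')
p0=BED+BR[:,2]*.008
def tb(im,uv): return (onplane(im,uv,p0,BR[:,2])-BED)@BR*1e3
for n,im,x0,y0,x1,y1 in(('T',T,288,195,335,250),('C',C,290,215,350,270)):
  g=crop(im,x0,y0,x1,y1).max(2)
  for t in(120,150,170): print(n,t,[(b[0],b[1].round(1),tb(im,[b[1]])[0].round(1)) for b in blobs(g<t,x0,y0,20,1200)])
a=cv2.resize(T['color'][190:260,270:345],None,fx=5,fy=5,interpolation=cv2.INTER_CUBIC)
b=cv2.resize(C['color'][210:280,285:360],None,fx=5,fy=5,interpolation=cv2.INTER_CUBIC)
cv2.imwrite('pics/s5c.png',cv2.convertScaleAbs(np.hstack([a,b]),alpha=1.3,beta=15))
E
```

```text
t 9.65 bed mm [13.01 -0.09 33.27] err w [-0.0005  0.0004 -0.0025] F bed [ 0.1 -0.5  0.1] g 0.017978707709711658
T 120 [(404.5, array([289.7, 231.1]), array([33.9, 48.6,  8. ])), (46.0, array([287.9, 245. ]), array([13. , 73.9,  8. ]))]
T 150 [(185.5, array([288.2, 244.8]), array([12.9, 72.9,  8. ]))]
T 170 [(284.5, array([288.4, 244.6]), array([12.9, 72.4,  8. ])), (59.5, array([298.5, 209.5]), array([55. ,  0.1,  8. ])), (50.5, array([289.6, 223.6]), array([46.5, 36.8,  8. ]))]
C 120 [(1013.5, array([311.7, 228.2]), array([ 16. , -67.4,   8. ])), (816.0, array([291.1, 260. ]), array([ 21. , 105.2,   8. ])), (641.0, array([326.1, 245.1]), array([-29.6, -32.8,   8. ])), (419.0, array([325.5, 262.1]), array([-42.5,  37.1,   8. ])), (216.0, array([320.1, 229.1]), array([ -1.7, -87.9,   8. ])), (116.5, array([325.7, 256.3]), array([-38.2,  14.1,   8. ]))]
C 150 [(1161.5, array([329.5, 255.3]), array([-45.,   1.,   8.])), (373.0, array([326.4, 244.8]), array([-29.8, -35. ,   8. ])), (180.0, array([296.4, 256.3]), array([15.5, 81.3,  8. ])), (159.5, array([310.9, 227. ]), array([ 19. , -71.1,   8. ])), (35.5, array([315.2, 258.8]), array([-20.3,  48.5,   8. ])), (32.5, array([308.6, 231. ]), array([ 19.2, -46.4,   8. ])), (26.5, array([313.4, 223.1]), array([ 18.4, -96.5,   8. ]))]
C 170 [(872.0, array([320.6, 256.6]), array([-28.6,  27.9,   8. ])), (789.5, array([329.6, 255.3]), array([-45.1,   0.7,   8. ])), (226.5, array([326.4, 244.7]), array([-29.9, -35.3,   8. ])), (32.5, array([304.3, 240.4]), array([17.2,  4.4,  8. ]))]
```

View pics/s5c.png

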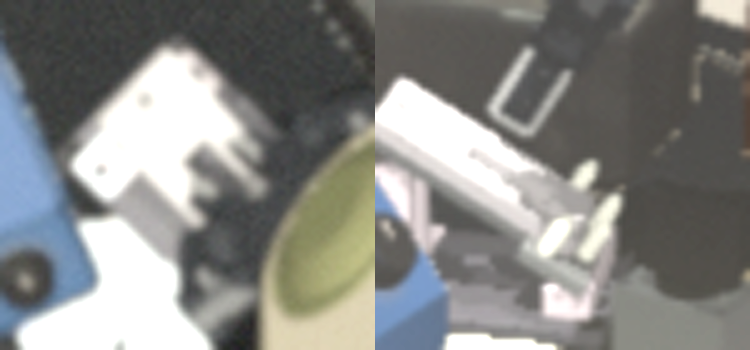

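The coupon lies between the pins. The tag hole measures bed (55.0, 0.1), so the coupon centre is at x about 14.0, y about 0.1. Now I press it.

>>> {"fn": "step_arm", "kwargs": {
  "increments": [
    {"x":0,"y":0,"z":1.2,"wx":0,"wy":0,"wz":0,"gripper":2.2},
    {"x":0,"y":0,"z":0.8,"wx":0,"wy":0,"wz":0,"gripper":2.2},
    {"x":0,"y":0,"z":0.3,"wx":0,"wy":0,"wz":0,"gripper":2.2},
    {"x":0,"y":0,"z":0.1,"wx":0,"wy":0,"wz":0,"gripper":2.2},
    {"x":0,"y":0,"z":0,"wx":0,"wy":0,"wz":0,"gripper":2.2}
  ]
}}

```text
time_s: 10.25
position: [0.4497, 0.1435, 0.2169]
tool_rot: [[0.716, -0.605, 0.349], [-0.699, -0.619, 0.359], [-0.001, -0.501, -0.866]]
ft_force: [-0.6, 0.5, 0.9]
grip_width: 0.0221
```

```bash
python3 -c "
from pl import *
rel(.1734)"
```

```text
t 10.25 bed mm [13.12 -0.1   9.47] err w [-0.0007  0.0003 -0.0024] F bed [0.4 0.8 0.8] g 0.022073808586863364
```

>>> {"fn": "step_arm", "kwargs": {
  "increments": [
    {"x":0,"y":0,"z":0.1,"wx":0,"wy":0,"wz":0,"gripper":2.2},
    {"x":0,"y":0,"z":0.1,"wx":0,"wy":0,"wz":0,"gripper":2.2},
    {"x":0,"y":0,"z":0,"wx":0,"wy":0,"wz":0,"gripper":2.2}
  ]
}}

```text
time_s: 10.55
position: [0.4502, 0.144, 0.2158]
tool_rot: [[0.715, -0.605, 0.35], [-0.699, -0.619, 0.359], [-0.001, -0.501, -0.865]]
ft_force: [-3.3, -3.3, 5.7]
grip_width: 0.0221
```

>>> {"fn": "step_arm", "kwargs": {
  "increments": [
    {"x":0,"y":0,"z":0.03,"wx":0,"wy":0,"wz":0,"gripper":2.2},
    {"x":0,"y":0,"z":0,"wx":0,"wy":0,"wz":0,"gripper":2.2},
    {"x":0,"y":0,"z":0,"wx":0,"wy":0,"wz":0,"gripper":2.2},
    {"x":0,"y":0,"z":0,"wx":0,"wy":0,"wz":0,"gripper":2.2},
    {"x":0,"y":0,"z":0,"wx":0,"wy":0,"wz":0,"gripper":2.2}
  ]
}}

```text
time_s: 11.05
position: [0.4502, 0.144, 0.2158]
tool_rot: [[0.715, -0.605, 0.35], [-0.699, -0.619, 0.359], [-0.0, -0.501, -0.865]]
ft_force: [-6.2, -4.8, 9.2]
grip_width: 0.0219
```

```bash
python3 - <<'E'
from pl import *
o=rel(.1734)
R=o['tool_rot'];p=o['position']-R[:,2]*.08
s={'position':p,'tool_rot':R}
plan([.4177,.0834,.23],down(-67.35),None,s)
E
```

```text
t 11.05 bed mm [13.36 -0.31  8.18] err w [-0.0017 -0.0009 -0.0021] F bed [-2.1  1.1 11.9] g 0.021862300174325222
n 6 xyz cm [0.42  0.641 0.762] w [-0.0863  0.0176  0.0654] | total [1.91 5.   3.46] [-0.518  0.106  0.392]
```

>>> {"fn": "step_arm", "kwargs": {
  "increments": [
    {"x":0,"y":0,"z":-2,"wx":0,"wy":0,"wz":0,"gripper":2.2},
    {"x":0,"y":0,"z":-3,"wx":0,"wy":0,"wz":0,"gripper":2.2},
    {"x":0,"y":0,"z":-3,"wx":0,"wy":0,"wz":0,"gripper":2.2},
    {"x":0.42,"y":0.64,"z":0.76,"wx":-0.0863,"wy":0.0176,"wz":0.0654,"gripper":4},
    {"x":0.42,"y":0.64,"z":0.76,"wx":-0.0863,"wy":0.0176,"wz":0.0654,"gripper":6},
    {"x":0.42,"y":0.64,"z":0.76,"wx":-0.0863,"wy":0.0176,"wz":0.0654,"gripper":6},
    {"x":0.42,"y":0.64,"z":0.76,"wx":-0.0863,"wy":0.0176,"wz":0.0654,"gripper":6},
    {"x":0.42,"y":0.64,"z":0.76,"wx":-0.0863,"wy":0.0176,"wz":0.0654,"gripper":6},
    {"x":0.42,"y":0.64,"z":0.76,"wx":-0.0863,"wy":0.0176,"wz":0.0654,"gripper":6},
    {"x":0,"y":0,"z":0,"wx":0,"wy":0,"wz":0,"gripper":6},
    {"x":0,"y":0,"z":0,"wx":0,"wy":0,"wz":0,"gripper":6}
  ]
}}

```text
time_s: 12.15
position: [0.4182, 0.0837, 0.2297]
tool_rot: [[0.387, -0.922, 0.001], [-0.922, -0.387, 0.002], [-0.001, -0.002, -1.0]]
ft_force: [0.3, 0.6, -0.2]
grip_width: 0.0603
```

```bash
python3 - <<'E'
from pl import *
o=st()
C=grab('scene','s6');T=grab('top','t6')
g=C['color'].astype(int);x0,y0=350,250
a=crop(C,x0,y0,415,290).astype(int);m=(a[...,2]>130)&(a[...,2]-a[...,0]>15)
for z in(.012,):
  for b in blobs(a.max(2)<150,x0,y0,100,1500):print('C slot?',b[0],b[1].round(1),onz(C,[b[1]],.014))
  for b in blobs(m,x0,y0,2000,1e5)[:1]:print('C former',b[1],onz(C,b[2],.014))
plan([.4177,.0834,.178],down(-67.35))
p0=BED+BR[:,2]*.008
x0,y0=290,200;g=crop(T,x0,y0,310,220).max(2)
for t in(150,170,190):print([(b[0],((onplane(T,[b[1]],p0,BR[:,2])-BED)@BR*1e3).round(1)) for b in blobs(g<t,x0,y0,20,300)])
E
```

```text
t 12.15 p [0.4182 0.0837 0.2297] f [ 0.309   0.5767 -0.1649] g 0.0602594776271601 q [ -4.7  23.5 107.8   0.2  48.7  62.5] 
 [[ 0.3867 -0.9222 -0.0013]
 [-0.9222 -0.3867 -0.0018]
 [ 0.0011  0.0019 -1.    ]]
C slot? 1498.0 [404.4 261. ] [[0.402 0.022 0.014]]
C slot? 118.5 [368.5 260.2] [[0.4473 0.086  0.014 ]]
C former [377.0356 272.9949] [[0.4117 0.1306 0.014 ]
 [0.4278 0.114  0.014 ]
 [0.3673 0.0891 0.014 ]
 [0.353  0.1057 0.014 ]]
n 2 xyz cm [0.011 0.03  2.596] w [-0.0009  0.0004  0.0007] | total [0.02 0.06 5.19] [-0.002  0.001  0.001]
[(171.5, array([[ 53.4, -28.8,   8. ]]))]
[(57.5, array([[55.2,  0.1,  8. ]]))]
[(268.0, array([[55.1,  0.1,  8. ]])), (53.0, array([[21.6, -2.4,  8. ]]))]
```

>>> {"fn": "step_arm", "kwargs": {
  "newtons": 35,
  "increments": [
    {"x":0.02,"y":0.06,"z":2.6,"wx":0,"wy":0,"wz":0,"gripper":6},
    {"x":0,"y":0,"z":2.4,"wx":0,"wy":0,"wz":0,"gripper":6},
    {"x":0,"y":0,"z":0.4,"wx":0,"wy":0,"wz":0,"gripper":5.4},
    {"x":0,"y":0,"z":0,"wx":0,"wy":0,"wz":0,"gripper":4.6},
    {"x":0,"y":0,"z":0,"wx":0,"wy":0,"wz":0,"gripper":4.0},
    {"x":0,"y":0,"z":0,"wx":0,"wy":0,"wz":0,"gripper":4.0},
    {"x":0,"y":0,"z":0,"wx":0,"wy":0,"wz":0,"gripper":4.0}
  ]
}}

```text
time_s: 12.95
position: [0.4176, 0.0833, 0.1761]
tool_rot: [[0.385, -0.923, 0.001], [-0.923, -0.385, 0.0], [-0.0, -0.001, -1.0]]
ft_force: [0.2, 1.2, -1.7]
grip_width: 0.0452
```

```bash
python3 - <<'E'
from pl import *
o=st();R=o['tool_rot'];p=o['position'];T=grab('top','t7')
L=p[2]+.0   # table is L below TCP
print('L',L)
# former extent along tool y from visible mask
x0,y0=340,235;a=crop(T,x0,y0,395,290).astype(int);m=(a[...,2]>150)&(a[...,2]-a[...,0]>20)
for b in blobs(m,x0,y0,300,1e5):print(b[0],((onz(T,b[2],.014)-p)@R*1e3).round(1))
s={'position':p+[0,0,.10],'tool_rot':R}
plan(bed([1,0,8+60])+BR[:,2]*L,BT,6,s)
E
```

```text
t 12.95 p [0.4176 0.0833 0.1761] f [ 0.1594  1.2287 -1.668 ] g 0.0451780575351505 q [ -4.7  29.7 110.9   0.   39.4  62.6] 
 [[ 0.3854 -0.9228 -0.0001]
 [-0.9228 -0.3854 -0.0007]
 [ 0.0006  0.0003 -1.    ]]
L 0.1761299423238423
30122.0 [[-16.4 -83.4 162.2]
 [ 97.1 -34.9 162.1]
 [ 70.   25.3 162.1]
 [-42.7 -22.7 162.1]]
4479.0 [[-74.7  24.  162.1]
 [-38.3 -23.6 162.1]
 [-18.7  -8.7 162.1]
 [-55.2  38.8 162.1]]
n 6 xyz cm [-0.402 -0.276  0.279] w [ 0.086  -0.0176 -0.0657] | total [-2.73 -1.51  1.22] [ 0.516 -0.106 -0.394]
```

>>> {"fn": "step_arm", "kwargs": {
  "increments": [
    {"x":0,"y":0,"z":-1,"wx":0,"wy":0,"wz":0,"gripper":4},
    {"x":0,"y":0,"z":-3,"wx":0,"wy":0,"wz":0,"gripper":4},
    {"x":0,"y":0,"z":-3,"wx":0,"wy":0,"wz":0,"gripper":4},
    {"x":0,"y":0,"z":-3,"wx":0,"wy":0,"wz":0,"gripper":4},
    {"x":-0.4,"y":-0.28,"z":0.28,"wx":0.086,"wy":-0.0176,"wz":-0.0657,"gripper":4},
    {"x":-0.4,"y":-0.28,"z":0.28,"wx":0.086,"wy":-0.0176,"wz":-0.0657,"gripper":4},
    {"x":-0.4,"y":-0.28,"z":0.28,"wx":0.086,"wy":-0.0176,"wz":-0.0657,"gripper":4},
    {"x":-0.4,"y":-0.28,"z":0.28,"wx":0.086,"wy":-0.0176,"wz":-0.0657,"gripper":4},
    {"x":-0.4,"y":-0.28,"z":0.28,"wx":0.086,"wy":-0.0176,"wz":-0.0657,"gripper":4},
    {"x":-0.4,"y":-0.28,"z":0.28,"wx":0.086,"wy":-0.0176,"wz":-0.0657,"gripper":4},
    {"x":0,"y":0,"z":0,"wx":0,"wy":0,"wz":0,"gripper":4},
    {"x":0,"y":0,"z":0,"wx":0,"wy":0,"wz":0,"gripper":4}
  ]
}}

```text
time_s: 14.2
position: [0.4211, 0.1141, 0.2637]
tool_rot: [[0.716, -0.607, 0.347], [-0.699, -0.62, 0.357], [-0.002, -0.498, -0.867]]
ft_force: [-0.9, 0.2, -0.9]
grip_width: 0.0448
```

```bash
python3 - <<'E'
from pl import *
o=rel(.1761);R=o['tool_rot'];p=o['position'];T=grab('top','t8');C=grab('scene','s8')
plan(bed([1,0,30])+BR[:,2]*.1761,BT,2)
def tool(im,uv,z):
    q=onplane(im,uv,p+R[:,2]*z,R[:,2]);return (q-p)@R*1e3
for n,im,x0,y0,x1,y1 in(('T',T,290,190,345,250),('C',C,285,190,365,275)):
  a=crop(im,x0,y0,x1,y1).astype(int);m=(a[...,2]>130)&(a[...,2]-a[...,0]>18)
  for b in blobs(m,x0,y0,300,1e5)[:4]:print(n,b[0],b[1].round(1),tool(im,b[2],.1621).round(1).tolist())
a=cv2.resize(T['color'][190:260,270:345],None,fx=5,fy=5,interpolation=cv2.INTER_CUBIC)
b=cv2.resize(C['color'][200:270,285:360],None,fx=5,fy=5,interpolation=cv2.INTER_CUBIC)
cv2.imwrite('pics/s8c.png',cv2.convertScaleAbs(np.hstack([a,b]),alpha=1.3,beta=15))
E
```

```text
t 14.2 bed mm [ 0.43 -0.05 67.83] err w [ 0.0026  0.0005 -0.0026] F bed [-0.8  0.8 -0.6] g 0.04483446012627871
n 2 xyz cm [-0.013 -0.005  1.887] w [ 0.001   0.0001 -0.001 ] | total [-0.03 -0.01  3.77] [ 0.002  0.    -0.002]
T 11308.0 [320.7 226.3] [[-26.2, -44.4, 162.1], [24.2, -44.4, 162.1], [27.5, 18.3, 162.1], [-24.1, 18.0, 162.1]]
C 4891.0 [318.2 213.2] [[-53.5, -37.9, 162.1], [24.9, -38.0, 162.1], [25.0, -7.3, 162.1], [-53.5, -9.5, 162.1]]
C 3454.5 [355.4 204.3] [[80.4, 38.5, 162.1], [214.5, 20.2, 162.1], [251.4, 42.0, 162.1], [109.6, 58.3, 162.1]]
C 2738.5 [336.4 226.5] [[-54.3, 9.6, 162.1], [22.8, 13.2, 162.1], [23.3, 41.4, 162.1], [-53.9, 35.7, 162.1]]
C 1026.5 [293.2 196.8] [[-48.2, -87.4, 162.1], [11.7, -99.0, 162.1], [33.2, -77.3, 162.1], [-29.2, -66.9, 162.1]]
```

View pics/s8c.png

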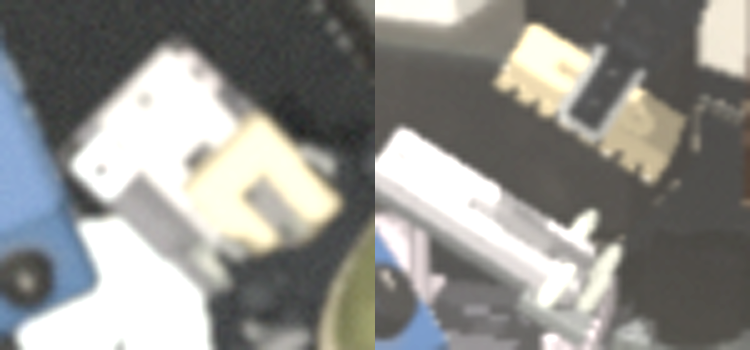

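The former is held square, with the slots lined up by eye and the ends symmetric about the tool to within about 1 mm in the scene view. I'll lower it with x aimed at 1.5 mm.

>>> {"fn": "step_arm", "kwargs": {
  "increments": [
    {"x":0,"y":-0.05,"z":2,"wx":0.002,"wy":0,"wz":-0.002,"gripper":4},
    {"x":0,"y":-0.05,"z":1.8,"wx":0,"wy":0,"wz":0,"gripper":4},
    {"x":0,"y":0,"z":0.7,"wx":0,"wy":0,"wz":0,"gripper":4},
    {"x":0,"y":0,"z":0.6,"wx":0,"wy":0,"wz":0,"gripper":4},
    {"x":0,"y":0,"z":0.4,"wx":0,"wy":0,"wz":0,"gripper":4},
    {"x":0,"y":0,"z":0.2,"wx":0,"wy":0,"wz":0,"gripper":4},
    {"x":0,"y":0,"z":0,"wx":0,"wy":0,"wz":0,"gripper":4},
    {"x":0,"y":0,"z":0,"wx":0,"wy":0,"wz":0,"gripper":4}
  ]
}}

```text
time_s: 15.1
position: [0.4417, 0.1352, 0.2147]
tool_rot: [[0.718, -0.602, 0.349], [-0.696, -0.621, 0.36], [0.0, -0.501, -0.865]]
ft_force: [0.1, 0.4, -1.5]
grip_width: 0.0448
```

```bash
python3 -c "
from pl import *
rel(.1761)"
```

```text
t 15.1 bed mm [ 2.19 -0.1  10.67] err w [-0.0015  0.0004  0.0012] F bed [-0.5  0.2 -1.4] g 0.044838166875825904
```

>>> {"fn": "step_arm", "kwargs": {
  "increments": [
    {"x":0,"y":0.05,"z":0.1,"wx":0,"wy":0,"wz":0,"gripper":4},
    {"x":0,"y":0,"z":0.1,"wx":0,"wy":0,"wz":0,"gripper":4},
    {"x":0,"y":0,"z":0.05,"wx":0,"wy":0,"wz":0,"gripper":4},
    {"x":0,"y":0,"z":0,"wx":0,"wy":0,"wz":0,"gripper":4}
  ]
}}

```text
time_s: 15.5
position: [0.4423, 0.1359, 0.2121]
tool_rot: [[0.718, -0.602, 0.349], [-0.696, -0.621, 0.36], [0.0, -0.501, -0.865]]
ft_force: [-0.6, -0.9, 0.9]
grip_width: 0.045
```

```bash
python3 -c "
from pl import *
rel(.1761)"
```

```text
t 15.5 bed mm [ 1.58 -0.06  7.94] err w [-0.0013  0.0005  0.0012] F bed [-0.5 -0.2  1.3] g 0.04504977542429982
```

Contact is beginning, with the force changing sign. I'll lower a touch more, then release, back off and look.

>>> {"fn": "step_arm", "kwargs": {
  "increments": [
    {"x":0,"y":0,"z":0.03,"wx":0,"wy":0,"wz":0,"gripper":4},
    {"x":0,"y":0,"z":0,"wx":0,"wy":0,"wz":0,"gripper":4.6},
    {"x":0,"y":0,"z":0,"wx":0,"wy":0,"wz":0,"gripper":4.9},
    {"x":0,"y":0,"z":0,"wx":0,"wy":0,"wz":0,"gripper":5.4},
    {"x":0,"y":0,"z":0,"wx":0,"wy":0,"wz":0,"gripper":5.6},
    {"x":0,"y":0,"z":-1,"wx":0,"wy":0,"wz":0,"gripper":5.6},
    {"x":0,"y":0,"z":-2,"wx":0,"wy":0,"wz":0,"gripper":5.6},
    {"x":0,"y":0,"z":-0.5,"wx":0,"wy":0,"wz":0,"gripper":2.2},
    {"x":0,"y":0,"z":0,"wx":0,"wy":0,"wz":0,"gripper":2.2},
    {"x":0,"y":0,"z":0,"wx":0,"wy":0,"wz":0,"gripper":2.2},
    {"x":0,"y":0,"z":0,"wx":0,"wy":0,"wz":0,"gripper":2.2}
  ]
}}

```text
time_s: 16.6
position: [0.4302, 0.1235, 0.2416]
tool_rot: [[0.718, -0.603, 0.348], [-0.696, -0.621, 0.36], [-0.001, -0.501, -0.866]]
ft_force: [0.4, 0.4, -0.8]
grip_width: 0.0217
```

```bash
python3 - <<'E'
from pl import *
o=rel(.1734);T=grab('top','t9');C=grab('scene','s9')
p0=BED+BR[:,2]*.022
def tb(im,uv): return ((onplane(im,uv,p0,BR[:,2])-BED)@BR*1e3).round(1).tolist()
for n,im,x0,y0,x1,y1 in(('T',T,290,190,345,250),('C',C,285,190,365,275)):
  a=crop(im,x0,y0,x1,y1).astype(int);m=(a[...,2]>130)&(a[...,2]-a[...,0]>18)
  for b in blobs(m,x0,y0,150,1e5)[:4]:print(n,b[0],b[1].round(1),tb(im,b[2]),tb(im,[b[1]]))
a=cv2.resize(T['color'][190:260,270:345],None,fx=5,fy=5,interpolation=cv2.INTER_CUBIC)
b=cv2.resize(C['color'][205:275,285:360],None,fx=5,fy=5,interpolation=cv2.INTER_CUBIC)
cv2.imwrite('pics/s9c.png',cv2.convertScaleAbs(np.hstack([a,b]),alpha=1.3,beta=15))
E
```

```text
t 16.6 bed mm [ 1.32  0.08 44.87] err w [-0.0007  0.0012  0.001 ] F bed [ 0.1 -0.  -1. ] g 0.02168606426835818
T 10853.5 [311.  221.6] [[47.8, 25.2, 22.0], [44.6, -25.7, 22.0], [-28.2, -25.2, 22.0], [-24.6, 27.0, 22.0]] [[18.2, -0.1, 22.0]]
C 13161.5 [312.1 241.3] [[39.5, 52.4, 22.0], [39.4, -23.8, 22.0], [-42.5, -24.0, 22.0], [-36.7, 52.4, 22.0]] [[2.8, 16.5, 22.0]]
C 3455.5 [355.6 203.7] [[-51.5, -238.9, 22.0], [-28.3, -407.4, 22.0], [-54.0, -452.1, 22.0], [-74.8, -273.6, 22.0]] [[-56.4, -327.7, 22.0]]
C 1530.5 [293.1 198.1] [[105.3, -86.5, 22.0], [94.6, -172.4, 22.0], [72.5, -147.0, 22.0], [84.5, -64.5, 22.0]] [[89.5, -124.8, 22.0]]
C 638.5 [363.  211.5] [[-82.8, -258.7, 22.0], [-73.2, -335.5, 22.0], [-82.6, -351.1, 22.0], [-91.8, -272.5, 22.0]] [[-83.5, -305.8, 22.0]]
```

View pics/s9c.png

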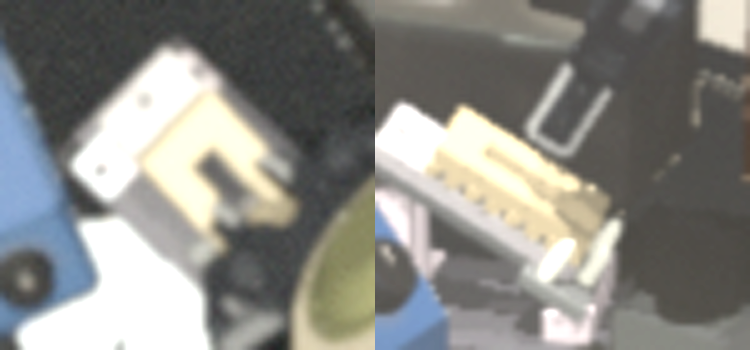

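The former lies flat and parallel on the coupon, between the pins. In the scene view its ends are at about ±39.5 in mask terms, so it is centred near x = 0. Next I press it.

>>> {"fn": "step_arm", "kwargs": {
  "increments": [
    {"x":0,"y":0,"z":1.2,"wx":0,"wy":0,"wz":0,"gripper":2.2},
    {"x":0,"y":0,"z":0.8,"wx":0,"wy":0,"wz":0,"gripper":2.2},
    {"x":0,"y":0,"z":0.2,"wx":0,"wy":0,"wz":0,"gripper":2.2},
    {"x":0,"y":0,"z":0.1,"wx":0,"wy":0,"wz":0,"gripper":2.2},
    {"x":0,"y":0,"z":0.03,"wx":0,"wy":0,"wz":0,"gripper":2.2},
    {"x":0,"y":0,"z":0,"wx":0,"wy":0,"wz":0,"gripper":2.2}
  ]
}}

```text
time_s: 17.3
position: [0.4378, 0.1317, 0.2219]
tool_rot: [[0.718, -0.603, 0.348], [-0.696, -0.622, 0.359], [-0.0, -0.5, -0.866]]
ft_force: [-6.8, -5.7, 8.1]
grip_width: 0.0222
```

```bash
python3 - <<'E'
from pl import *
rel(.1734)
im=env.get_image('top')
t9=cv2.imread('pics/t9.png')
p0=BED+BR[:,2]*.022
print(((onplane(im,(np.array([[210,155],[210,95],[143,157],[205,160]])+.5)/5-.5+[270,190],p0,BR[:,2])-BED)@BR*1e3).round(1))
# profile along bed x at y=0 and y=+-15 on top face
for y in(0,3,-15,15):
  pts=[BED+BR@np.array([x,y,22])/1e3 for x in range(50,-16,-3)]
  uv=proj(im,pts).astype(np.float32)
  v=cv2.remap(t9,uv[None,:,0],uv[None,:,1],cv2.INTER_LINEAR)[0].astype(int);print(y,[(x,int(c[2]),int(c[2]-c[0])) for x,c in zip(range(50,-16,-3),v)])
E
```

```text
t 17.3 bed mm [ 1.07  0.31 22.19] err w [-0.0005  0.001   0.0014] F bed [-3.6  0.9 11.4] g 0.02224721352883158
[[ 18.9  -2.8  22. ]
 [ 39.3 -21.5  22. ]
 [ 41.5  20.   22. ]
 [ 18.9   0.5  22. ]]
0 [(50, 207, 11), (47, 199, 14), (44, 183, 26), (41, 187, 39), (38, 205, 43), (35, 214, 44), (32, 214, 44), (29, 214, 45), (26, 210, 44), (23, 186, 40), (20, 133, 28), (17, 82, 7), (14, 72, 3), (11, 74, 4), (8, 74, 3), (5, 74, 2), (2, 75, 3), (-1, 76, 3), (-4, 79, 5), (-7, 95, 7), (-10, 115, 10), (-13, 128, 18)]
3 [(50, 207, 11), (47, 199, 15), (44, 181, 27), (41, 187, 39), (38, 204, 43), (35, 213, 44), (32, 214, 44), (29, 214, 44), (26, 209, 43), (23, 185, 41), (20, 134, 28), (17, 90, 13), (14, 79, 8), (11, 79, 8), (8, 82, 8), (5, 81, 7), (2, 80, 6), (-1, 81, 5), (-4, 83, 3), (-7, 94, 6), (-10, 110, 8), (-13, 119, 16)]
-15 [(50, 208, 11), (47, 201, 14), (44, 185, 23), (41, 186, 39), (38, 206, 44), (35, 213, 44), (32, 214, 43), (29, 214, 43), (26, 214, 44), (23, 214, 43), (20, 214, 44), (17, 214, 44), (14, 215, 45), (11, 214, 44), (8, 214, 45), (5, 209, 43), (2, 188, 40), (-1, 159, 33), (-4, 142, 30), (-7, 134, 30), (-10, 132, 31), (-13, 133, 33)]
15 [(50, 210, 10), (47, 202, 13), (44, 182, 23), (41, 184, 38), (38, 203, 43), (35, 212, 44), (32, 214, 44), (29, 214, 44), (26, 214, 45), (23, 215, 44), (20, 214, 44), (17, 214, 43), (14, 215, 44), (11, 214, 44), (8, 214, 44), (5, 210, 42), (2, 197, 39), (-1, 175, 30), (-4, 143, 22), (-7, 104, 11), (-10, 77, 4), (-13, 64, 2)]
```

The top-view slot edge puts the former at x about +1.1 mm, and the press force is 11 N. I'll hold it, then retreat and head for the key.

>>> {"fn": "step_arm", "kwargs": {
  "increments": [
    {"x":0,"y":0,"z":0,"wx":0,"wy":0,"wz":0,"gripper":2.2},
    {"x":0,"y":0,"z":0,"wx":0,"wy":0,"wz":0,"gripper":2.2},
    {"x":0,"y":0,"z":0,"wx":0,"wy":0,"wz":0,"gripper":2.2},
    {"x":0,"y":0,"z":0,"wx":0,"wy":0,"wz":0,"gripper":2.2},
    {"x":0,"y":0,"z":-2,"wx":0,"wy":0,"wz":0,"gripper":2.2},
    {"x":0,"y":0,"z":-3,"wx":0,"wy":0,"wz":0,"gripper":2.2},
    {"x":0,"y":0,"z":-4,"wx":0,"wy":0,"wz":0,"gripper":2.2},
    {"x":0,"y":0,"z":0,"wx":0,"wy":0,"wz":0,"gripper":3.5},
    {"x":0,"y":0,"z":0,"wx":0,"wy":0,"wz":0,"gripper":4}
  ]
}}

```text
time_s: 18.25
position: [0.4068, 0.0994, 0.3]
tool_rot: [[0.718, -0.602, 0.35], [-0.697, -0.621, 0.359], [0.001, -0.502, -0.865]]
ft_force: [-0.3, 0.0, 0.1]
grip_width: 0.0396
```

```bash
python3 - <<'E'
from pl import *
o=rel();st()
plan([.393,.185,.30],down(-67),8)
# key from top, arm now aside?
T=grab('top','t10');C=grab('scene','s10')
a=cv2.resize(T['color'][245:295,300:350],None,fx=8,fy=8,interpolation=cv2.INTER_CUBIC)
b=cv2.resize(C['color'][240:290,320:370],None,fx=8,fy=8,interpolation=cv2.INTER_CUBIC)
im=np.hstack([a,b]);im=(255*(im/255.)**.55).astype(np.uint8)
cv2.imwrite('pics/s10c.png',im)
E
```

```text
t 18.25 bed mm [  1.6   -0.26 113.32] err w [-0.002  -0.0004  0.0013] F bed [-0.1  0.2  0.2] g 0.03960831567919948
t 18.25 p [0.4068 0.0994 0.3   ] f [-0.2553  0.0388  0.0889] g 0.03960831567919948 q [ -7.5  13.9 109.5  35.8  43.4  13.1] 
 [[ 0.7175 -0.6965  0.001 ]
 [-0.6021 -0.621  -0.5018]
 [ 0.3501  0.3594 -0.865 ]]
n 8 xyz cm [-0.975 -0.469  0.16 ] w [-0.0648  0.013   0.0487] | total [-6.96 -4.49  2.59] [-0.519  0.104  0.39 ]
```

View pics/s10c.png

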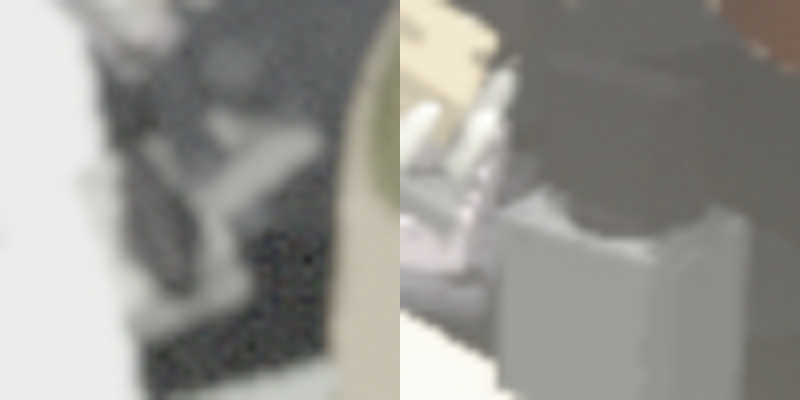

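In the scene view (right) the wing top runs from (555,55) to (705,95), and the front rim of the collar is at (640,236). I'll cross-check the key position with the scene camera.

```bash
python3 - <<'E'
from pl import *
C=env.get_image('scene')
f=lambda l:(np.array(l,float)+.5-[400,0])/8-.5+[320,240]
w=onz(C,f([[555,55],[705,95]]),.09);print('wing top',w,w.mean(0),np.degrees(np.arctan2(*(w[0]-w[1])[[1,0]])))
r=onz(C,f([[640,236],[566,200],[714,200]]),.05);c,d=ray(C,f([[640,236]]));u=d[0][:2]/np.linalg.norm(d[0][:2]);print('collar',r,r[0][:2]+u*.014)
b=onz(C,f([[500,210],[655,255],[750,215]]),.05);print('block near corners',b, np.linalg.norm(b[1]-b[0]),np.linalg.norm(b[2]-b[1]),'centre',(b[0]+b[2])/2,np.degrees(np.arctan2(*(b[0]-b[1])[[1,0]])))
E
```

```text
wing top [[0.4058 0.1974 0.09  ]
 [0.3683 0.1809 0.09  ]] [0.387  0.1892 0.09  ] 23.82857598651257
collar [[0.38   0.1894 0.05  ]
 [0.4053 0.1932 0.05  ]
 [0.3858 0.1624 0.05  ]] [0.3911 0.1808]
block near corners [[0.4095 0.21   0.05  ]
 [0.3702 0.1924 0.05  ]
 [0.3746 0.16   0.05  ]] 0.04315754073502952 0.03265169388241802 centre [0.3921 0.185  0.05  ] 24.16659804119274
```

>>> {"fn": "step_arm", "kwargs": {
  "increments": [
    {"x":-0.98,"y":-0.47,"z":0.16,"wx":-0.065,"wy":0.013,"wz":0.0487,"gripper":4},
    {"x":-0.98,"y":-0.47,"z":0.16,"wx":-0.065,"wy":0.013,"wz":0.0487,"gripper":4},
    {"x":-0.98,"y":-0.47,"z":0.16,"wx":-0.065,"wy":0.013,"wz":0.0487,"gripper":4},
    {"x":-0.98,"y":-0.47,"z":0.16,"wx":-0.065,"wy":0.013,"wz":0.0487,"gripper":4},
    {"x":-0.98,"y":-0.47,"z":0.16,"wx":-0.065,"wy":0.013,"wz":0.0487,"gripper":4},
    {"x":-0.98,"y":-0.47,"z":0.16,"wx":-0.065,"wy":0.013,"wz":0.0487,"gripper":4},
    {"x":-0.98,"y":-0.47,"z":0.16,"wx":-0.065,"wy":0.013,"wz":0.0487,"gripper":4},
    {"x":-0.98,"y":-0.47,"z":0.16,"wx":-0.065,"wy":0.013,"wz":0.0487,"gripper":4},
    {"x":0,"y":0,"z":0,"wx":0,"wy":0,"wz":0,"gripper":4},
    {"x":0,"y":0,"z":0,"wx":0,"wy":0,"wz":0,"gripper":4}
  ]
}}

```text
time_s: 19.4
position: [0.3929, 0.1856, 0.2991]
tool_rot: [[0.394, -0.919, -0.002], [-0.919, -0.394, 0.0], [-0.001, 0.002, -1.0]]
ft_force: [-0.8, 0.3, 0.2]
grip_width: 0.0399
```

```bash
python3 - <<'E'
from pl import *
st();plan([.392,.185,.232],down(-66.7),3)
E
```

```text
t 19.4 p [0.3929 0.1856 0.2991] f [-0.8312  0.2686  0.2004] g 0.03985408411029998 q [  9.6  17.4 101.4   0.   61.3  76.4] 
 [[ 0.3936 -0.9193 -0.0011]
 [-0.9193 -0.3936  0.0022]
 [-0.0024  0.0002 -1.    ]]
n 3 xyz cm [0.009 0.032 2.235] w [ 0.0007  0.0004 -0.0007] | total [0.03 0.09 6.71] [ 0.002  0.001 -0.002]
```

>>> {"fn": "step_arm", "kwargs": {
  "newtons": 30,
  "increments": [
    {"x":0.03,"y":0.05,"z":2.5,"wx":0.002,"wy":0,"wz":0,"gripper":4},
    {"x":0,"y":0.04,"z":2.5,"wx":0,"wy":0,"wz":0,"gripper":4},
    {"x":0,"y":0,"z":1.7,"wx":0,"wy":0,"wz":0,"gripper":4},
    {"x":0,"y":0,"z":0,"wx":0,"wy":0,"wz":0,"gripper":2.5},
    {"x":0,"y":0,"z":0,"wx":0,"wy":0,"wz":0,"gripper":1.6},
    {"x":0,"y":0,"z":0,"wx":0,"wy":0,"wz":0,"gripper":0.8},
    {"x":0,"y":0,"z":0,"wx":0,"wy":0,"wz":0,"gripper":0.8},
    {"x":0,"y":0,"z":0,"wx":0,"wy":0,"wz":0,"gripper":0.8}
  ]
}}

```text
time_s: 20.2
position: [0.3921, 0.1848, 0.2333]
tool_rot: [[0.391, -0.92, 0.001], [-0.92, -0.391, 0.0], [0.0, -0.001, -1.0]]
ft_force: [-0.1, -0.8, 1.1]
grip_width: 0.0115
```

```bash
python3 - <<'E'
from pl import *
o=st();R=o['tool_rot']
print('F tool',o['ft_force']@R)
E
```

```text
t 20.2 p [0.3921 0.1848 0.2333] f [-0.1469 -0.8002  1.1442] g 0.011492666010222308 q [  9.5  23.6 106.5   0.   49.8  76.5] 
 [[ 0.3915 -0.9202  0.0001]
 [-0.9202 -0.3915 -0.001 ]
 [ 0.001   0.0003 -1.    ]]
F tool [ 0.679   0.4473 -1.1446]
```

>>> {"fn": "step_arm", "kwargs": {
  "newtons": 60,
  "increments": [
    {"x":0,"y":0,"z":0,"wx":0,"wy":0,"wz":0,"gripper":0.8},
    {"x":0,"y":0,"z":0,"wx":0,"wy":0,"wz":0,"gripper":0.8},
    {"x":0,"y":0,"z":-1,"wx":0,"wy":0,"wz":0,"gripper":0.8},
    {"x":0,"y":0,"z":-2,"wx":0,"wy":0,"wz":0,"gripper":0.8},
    {"x":0,"y":0,"z":-2,"wx":0,"wy":0,"wz":0,"gripper":0.8},
    {"x":0,"y":0,"z":-2.5,"wx":0,"wy":0,"wz":0,"gripper":0.8},
    {"x":0,"y":0,"z":-2.5,"wx":0,"wy":0,"wz":0,"gripper":0.8},
    {"x":0,"y":0,"z":0,"wx":0,"wy":0,"wz":0,"gripper":0.8}
  ]
}}

```text
time_s: 21.0
position: [0.3922, 0.1849, 0.3358]
tool_rot: [[0.391, -0.92, 0.006], [-0.92, -0.391, 0.001], [0.001, -0.006, -1.0]]
ft_force: [-0.2, -0.2, -1.1]
grip_width: 0.0114
```

```bash
python3 - <<'E'
from pl import *
st();plan(bed([1,0,44+64.5+8])+BR[:,2]*.1613,BT,8)
E
```

```text
t 21.0 p [0.3922 0.1849 0.3358] f [-0.2254 -0.1604 -1.1409] g 0.011371525325092115 q [ 9.5 14.4 98.4  0.  66.9 76.5] 
 [[ 0.3915 -0.9202  0.0012]
 [-0.9202 -0.3915 -0.0058]
 [ 0.0058  0.0011 -1.    ]]
n 8 xyz cm [1.008 0.501 0.42 ] w [ 0.0639 -0.0133 -0.0484] | total [8.28 1.7  4.27] [ 0.511 -0.106 -0.387]
```

>>> {"fn": "step_arm", "kwargs": {
  "increments": [
    {"x":1.01,"y":0.5,"z":0.42,"wx":0.064,"wy":-0.0133,"wz":-0.0484,"gripper":0.8},
    {"x":1.01,"y":0.5,"z":0.42,"wx":0.064,"wy":-0.0133,"wz":-0.0484,"gripper":0.8},
    {"x":1.01,"y":0.5,"z":0.42,"wx":0.064,"wy":-0.0133,"wz":-0.0484,"gripper":0.8},
    {"x":1.01,"y":0.5,"z":0.42,"wx":0.064,"wy":-0.0133,"wz":-0.0484,"gripper":0.8},
    {"x":1.01,"y":0.5,"z":0.42,"wx":0.064,"wy":-0.0133,"wz":-0.0484,"gripper":0.8},
    {"x":1.01,"y":0.5,"z":0.42,"wx":0.064,"wy":-0.0133,"wz":-0.0484,"gripper":0.8},
    {"x":1.01,"y":0.5,"z":0.42,"wx":0.064,"wy":-0.0133,"wz":-0.0484,"gripper":0.8},
    {"x":1.01,"y":0.5,"z":0.42,"wx":0.064,"wy":-0.0133,"wz":-0.0484,"gripper":0.8},
    {"x":0,"y":0,"z":0,"wx":0,"wy":0,"wz":0,"gripper":0.8},
    {"x":0,"y":0,"z":0,"wx":0,"wy":0,"wz":0,"gripper":0.8}
  ]
}}

```text
time_s: 22.0
position: [0.4088, 0.1019, 0.2897]
tool_rot: [[0.715, -0.609, 0.342], [-0.699, -0.62, 0.357], [-0.005, -0.494, -0.869]]
ft_force: [-0.4, -0.8, -0.0]
grip_width: 0.011
```

```bash
python3 - <<'E'
from pl import *
o=rel(.1613);T=grab('top','t11');C=grab('scene','s11')
a=cv2.resize(T['color'][185:260,275:350],None,fx=5,fy=5,interpolation=cv2.INTER_CUBIC)
b=cv2.resize(C['color'][190:265,285:360],None,fx=5,fy=5,interpolation=cv2.INTER_CUBIC)
im=np.hstack([a,b]);im=(255*(im/255.)**.6).astype(np.uint8)
cv2.imwrite('pics/s11c.png',im)
R,p=o['tool_rot'],o['position']
P=lambda v:p+R@(np.array(v)/1e3)
pts=[P([0,0,161.3+64.5]),P([0,15,161.3+58]),P([0,-15,161.3+58]),P([0,14,161.3+22]),P([0,-14,161.3+22]),P([0,22,161.3+18]),P([0,-22,161.3+18])]
print('pred scene: nose, head lo/hi, collar lo/hi, wing lo/hi',((proj(C,pts)+.5-[285,190])*5+[375,0]).round().tolist())
print('top',((proj(T,pts)+.5-[275,185])*5).round().tolist())
E
```

```text
t 22.0 bed mm [ -2.2    0.77 113.86] err w [ 0.0068  0.0035 -0.0047] F bed [-0.7 -0.3  0.4] g 0.011022188802598028
pred scene: nose, head lo/hi, collar lo/hi, wing lo/hi [[564.0, 202.0], [603.0, 209.0], [541.0, 171.0], [645.0, 140.0], [587.0, 104.0], [667.0, 143.0], [575.0, 86.0]]
top [[231.0, 230.0], [257.0, 256.0], [215.0, 211.0], [286.0, 272.0], [246.0, 228.0], [300.0, 286.0], [237.0, 218.0]]
```

No pictures are left, so I'll continue numerically. Differencing against the frame before the pick isolates the key's shaft and head, which I map onto the tool's y-z plane.

```bash
cat > kd.py <<'E'
from pl import *
o=rel(.1613);R,p=o['tool_rot'],o['position']
for n,ref in(('scene','s10'),('top','t10')):
  im=grab(n);ref=cv2.imread(f'pics/{ref}.png')
  d=cv2.absdiff(im['color'],ref).max(2).astype(np.float32)
  print(n)
  for z in range(176,236,4):
    ys=np.arange(-32,33,2);P=[p+R@np.array([0,y,z])/1e3 for y in ys]
    uv=proj(im,P).astype(np.float32)
    g=lambda A:cv2.remap(A,uv[None,:,0],uv[None,:,1],cv2.INTER_LINEAR)[0]
    v=g(d);print(z,''.join('%4d'%k for k in v))
print('ys -32..32 step 2')
E
python3 kd.py
```

```text
t 22.1 bed mm [ -1.56   1.02 114.05] err w [ 0.0056  0.0033 -0.0027] F bed [-0.3 -0.5 -0.8] g 0.011274165481563597
scene
176    0   1   1   0   0   1   1   4   5   5   7  31  68  70  48  27  24  23  31  32  48  50  35  11   4   5   4   2   1   0   0   1   1
180    1   1   1   1   2   1   3   6  11  19  28  39  27  28  24  24  22  18  20  14  16   6   8   6   4   4   3   1   0   1   1   1   1
184    1   1   0   1   0   1   1   0   2   8  24  46  43  41  40  41  40  37  36  31  21  12   8   3   1   0   0   0   0   1   1   1   1
188    1   0   0   0   1   1   1   0   1   1   2   6  13  28  20  14  23   6  14  10   7   2   1   1   1   1   1   1   1   0   0   1   0
192    1   0   0   1   1   0   1   1   1   0   0   1   1   6  28  56  73  70  53  14   2   0   1   1   1   0   1   1   1   1   1   0   1
196    0   0   1   1   1   0   0   0   0   0   1   1   1   6  36  70  81  78  54  17   3   1   1   1   2   1   1   1   1   1   2   1   1
200    0   0   0   0   1   1   1   0   1   1   1   1   1  11  44  78  85  78  58  16   2   0   0   1   1   1   2   1   1   1   1   0   0
204    0   0   1   1
[... 2452 characters left out ...]
6    1   3   4   2   2   9  27  57  79  93  81  63  42  27  33  73 113 143 160 163 147 119  88  65  43  20  11   4   7  13  20  15   9
220    2   1   3   3   2   2  11  36  65  90  96  85  61  39  25  35  73 111 139 156 156 139 111  83  59  39  15  10   6   9  17  24  17
224    2   2   2   3   3   2   3  17  44  74  99  98  83  59  37  22  35  70 108 133 151 149 132 103  77  53  38  17  10   7  11  21  26
228    2   2   2   2   3   2   1   3  22  52  83 101 100  79  56  35  19  35  70 105 129 145 143 124  95  72  53  36  20  10  10  16  26
232    1   2   2   2   2   2   2   1   4  27  59  91 103  98  76  53  32  15  35  70 101 124 139 137 117  91  68  54  36  22  14  13  21
ys -32..32 step 2
```

The scene view isolates the key clearly. The shaft is centred at tool y about 0.3 mm, the head spans -14.5 to +15, and the nose is at z about 226, as expected. I'll trim the pose and insert.

```bash
python3 -c "
from pl import *
plan(bed([1,0,105])+BR[:,2]*.1613,BT,2)"
```

```text
n 2 xyz cm [ 0.025 -0.081  0.455] w [ 0.0024  0.0016 -0.0009] | total [ 0.05 -0.16  0.91] [ 0.005  0.003 -0.002]
```

>>> {"fn": "step_arm", "kwargs": {
  "increments": [
    {"x":0.03,"y":-0.08,"z":0.45,"wx":0.0024,"wy":0.0016,"wz":-0.001,"gripper":0.8},
    {"x":0.03,"y":-0.08,"z":0.45,"wx":0.0024,"wy":0.0016,"wz":-0.001,"gripper":0.8},
    {"x":0,"y":0,"z":0,"wx":0,"wy":0,"wz":0,"gripper":0.8},
    {"x":0,"y":0,"z":0,"wx":0,"wy":0,"wz":0,"gripper":0.8},
    {"x":0,"y":0,"z":0,"wx":0,"wy":0,"wz":0,"gripper":0.8}
  ]
}}

```text
time_s: 22.7
position: [0.4135, 0.1057, 0.283]
tool_rot: [[0.717, -0.604, 0.349], [-0.697, -0.621, 0.359], [0.0, -0.5, -0.866]]
ft_force: [0.1, -0.3, -0.5]
grip_width: 0.0112
```

```bash
python3 -c "
from pl import *
rel(.1613);rel(.2258);plan(bed([1,0,80])+BR[:,2]*.1613,BT,3)"
```

```text
t 22.7 bed mm [  0.83  -0.56 105.01] err w [-0.0005 -0.0001  0.    ] F bed [-0.3 -0.3 -0.3] g 0.011248287814198397
t 22.7 bed mm [ 0.87 -0.56 40.51] err w [-0.0005 -0.0001  0.    ] F bed [-0.3 -0.3 -0.3] g 0.011248287814198397
n 3 xyz cm [-0.018 -0.008  0.834] w [-0.0002 -0.      0.    ] | total [-0.05 -0.02  2.5 ] [-0. -0.  0.]
```

>>> {"fn": "step_arm", "kwargs": {
  "increments": [
    {"x":-0.05,"y":0,"z":0.6,"wx":0,"wy":0,"wz":0,"gripper":0.8},
    {"x":0,"y":0,"z":0.6,"wx":0,"wy":0,"wz":0,"gripper":0.8},
    {"x":0,"y":0,"z":0.4,"wx":0,"wy":0,"wz":0,"gripper":0.8},
    {"x":0,"y":0,"z":0.4,"wx":0,"wy":0,"wz":0,"gripper":0.8},
    {"x":0,"y":0,"z":0.4,"wx":0,"wy":0,"wz":0,"gripper":0.8},
    {"x":0,"y":0,"z":0,"wx":0,"wy":0,"wz":0,"gripper":0.8}
  ]
}}

```text
time_s: 23.3
position: [0.4217, 0.1148, 0.2618]
tool_rot: [[0.717, -0.604, 0.348], [-0.697, -0.621, 0.359], [-0.001, -0.5, -0.866]]
ft_force: [0.5, 0.3, -0.2]
grip_width: 0.0114
```

```bash
python3 -c "
from pl import *
rel(.2258)"
```

```text
t 23.3 bed mm [ 0.68  0.06 16.02] err w [-0.      0.0005 -0.0001] F bed [ 0.4 -0.1 -0.4] g 0.01144379455222088
```

>>> {"fn": "step_arm", "kwargs": {
  "increments": [
    {"x":0,"y":0,"z":0.4,"wx":0,"wy":0,"wz":0,"gripper":0.8},
    {"x":0,"y":0,"z":0.4,"wx":0,"wy":0,"wz":0,"gripper":0.8},
    {"x":0,"y":0,"z":0.4,"wx":0,"wy":0,"wz":0,"gripper":0.8},
    {"x":0,"y":0,"z":0.4,"wx":0,"wy":0,"wz":0,"gripper":0.8},
    {"x":0,"y":0,"z":0,"wx":0,"wy":0,"wz":0,"gripper":0.8}
  ]
}}

```text
time_s: 23.8
position: [0.4272, 0.1205, 0.2479]
tool_rot: [[0.717, -0.604, 0.348], [-0.697, -0.621, 0.359], [-0.0, -0.5, -0.866]]
ft_force: [0.1, 0.4, -1.1]
grip_width: 0.0113
```

```bash
python3 -c "
from pl import *
rel(.2258)"
```

```text
t 23.8 bed mm [0.7  0.05 0.03] err w [-0.0001  0.0005 -0.0001] F bed [-0.3  0.2 -1.2] g 0.011269201783445218
```

>>> {"fn": "step_arm", "kwargs": {
  "increments": [
    {"x":0,"y":0,"z":0.5,"wx":0,"wy":0,"wz":0,"gripper":0.8},
    {"x":0,"y":0,"z":0.5,"wx":0,"wy":0,"wz":0,"gripper":0.8},
    {"x":0,"y":0,"z":0.4,"wx":0,"wy":0,"wz":0,"gripper":0.8},
    {"x":0,"y":0,"z":0.3,"wx":0,"wy":0,"wz":0,"gripper":0.8},
    {"x":0,"y":0,"z":0.2,"wx":0,"wy":0,"wz":0,"gripper":0.8},
    {"x":0,"y":0,"z":0,"wx":0,"wy":0,"wz":0,"gripper":0.8}
  ]
}}

```text
time_s: 24.4
position: [0.4338, 0.1273, 0.2317]
tool_rot: [[0.717, -0.604, 0.349], [-0.697, -0.621, 0.359], [-0.0, -0.5, -0.866]]
ft_force: [-0.0, -0.5, -0.8]
grip_width: 0.011
```

```bash
python3 -c "
from pl import *
rel(.2258)"
```

```text
t 24.4 bed mm [  0.82  -0.02 -18.73] err w [-0.0003  0.0002 -0.    ] F bed [-0.7 -0.3 -0.5] g 0.01095424721232312
```

>>> {"fn": "step_arm", "kwargs": {
  "increments": [
    {"x":0,"y":0,"z":0.1,"wx":0,"wy":0,"wz":0,"gripper":0.8},
    {"x":0,"y":0,"z":0.07,"wx":0,"wy":0,"wz":0,"gripper":0.8},
    {"x":0,"y":0,"z":0,"wx":0,"wy":0,"wz":0,"gripper":0.8}
  ]
}}

```text
time_s: 24.7
position: [0.4344, 0.1278, 0.2305]
tool_rot: [[0.717, -0.604, 0.349], [-0.697, -0.621, 0.359], [0.0, -0.501, -0.866]]
ft_force: [-0.5, 0.7, -1.1]
grip_width: 0.0113
```

```bash
python3 -c "
from pl import *
rel(.2258)"
```

```text
t 24.7 bed mm [  0.96  -0.16 -20.15] err w [-0.0007 -0.0003  0.    ] F bed [-0.4  0.9 -1. ] g 0.011265063404712951
```

>>> {"fn": "step_arm", "kwargs": {
  "increments": [
    {"x":0,"y":0,"z":0.05,"wx":0,"wy":0,"wz":0,"gripper":0.8},
    {"x":0,"y":0,"z":0.03,"wx":0,"wy":0,"wz":0,"gripper":0.8},
    {"x":0,"y":0,"z":0,"wx":0,"wy":0,"wz":0,"gripper":0.8}
  ]
}}

```text
time_s: 25.0
position: [0.4343, 0.1279, 0.2303]
tool_rot: [[0.717, -0.603, 0.35], [-0.697, -0.621, 0.359], [0.001, -0.501, -0.866]]
ft_force: [-6.0, -4.9, 8.9]
grip_width: 0.011
```

```bash
python3 -c "
from pl import *
rel(.2258)"
```

```text
t 25.0 bed mm [  0.99  -0.19 -20.33] err w [-0.001  -0.0008  0.0003] F bed [-2.2  0.9 11.5] g 0.011045132214902916
```

>>> {"fn": "step_arm", "kwargs": {
  "increments": [
    {"x":0,"y":0,"z":-0.06,"wx":0,"wy":0,"wz":0,"gripper":0.8},
    {"x":0,"y":0,"z":0,"wx":0,"wy":0,"wz":0.12,"gripper":0.8},
    {"x":0,"y":0,"z":0,"wx":0,"wy":0,"wz":0.12,"gripper":0.8},
    {"x":0,"y":0,"z":0,"wx":0,"wy":0,"wz":0.12,"gripper":0.8},
    {"x":0,"y":0,"z":0,"wx":0,"wy":0,"wz":0.12,"gripper":0.8},
    {"x":0,"y":0,"z":0,"wx":0,"wy":0,"wz":0.12,"gripper":0.8},
    {"x":0,"y":0,"z":0,"wx":0,"wy":0,"wz":0,"gripper":0.8}
  ]
}}

```text
time_s: 25.7
position: [0.4346, 0.1279, 0.2305]
tool_rot: [[0.25, -0.903, 0.35], [-0.926, -0.118, 0.359], [-0.283, -0.414, -0.865]]
ft_force: [-1.2, -0.6, 2.3]
grip_width: 0.0111
```

```bash
python3 -c "
from pl import *
o=rel(.2258);print(o['q'],o['wrist_torque'])"
```

```text
t 25.7 bed mm [  1.21  -0.36 -20.25] err w [-0.0013 -0.0004 -0.6009] F bed [0.1 0.5 2.6] g 0.011148222302643729
[ -2.8151  24.0073 109.8924  43.6413  32.9499  41.2829] [-0.1752  0.1455 -0.0212]
```

Turning freely. I'll finish the quarter turn.

>>> {"fn": "step_arm", "kwargs": {
  "increments": [
    {"x":0,"y":0,"z":0,"wx":0,"wy":0,"wz":0.12,"gripper":0.8},
    {"x":0,"y":0,"z":0,"wx":0,"wy":0,"wz":0.12,"gripper":0.8},
    {"x":0,"y":0,"z":0,"wx":0,"wy":0,"wz":0.12,"gripper":0.8},
    {"x":0,"y":0,"z":0,"wx":0,"wy":0,"wz":0.12,"gripper":0.8},
    {"x":0,"y":0,"z":0,"wx":0,"wy":0,"wz":0.12,"gripper":0.8},
    {"x":0,"y":0,"z":0,"wx":0,"wy":0,"wz":0.12,"gripper":0.8},
    {"x":0,"y":0,"z":0,"wx":0,"wy":0,"wz":0.12,"gripper":0.8},
    {"x":0,"y":0,"z":0,"wx":0,"wy":0,"wz":0.12,"gripper":0.8},
    {"x":0,"y":0,"z":0,"wx":0,"wy":0,"wz":0.01,"gripper":0.8},
    {"x":0,"y":0,"z":0,"wx":0,"wy":0,"wz":0,"gripper":0.8}
  ]
}}

```text
time_s: 26.7
position: [0.4346, 0.1278, 0.2305]
tool_rot: [[-0.599, -0.72, 0.35], [-0.624, 0.694, 0.359], [-0.501, -0.004, -0.865]]
ft_force: [0.9, -0.7, 2.9]
grip_width: 0.0108
```

```bash
python3 -c "
from pl import *
o=rel(.2258);print(o['q'],o['wrist_torque'])"
```

```text
t 26.7 bed mm [  1.22  -0.46 -20.26] err w [-0.0016  0.0002 -1.5653] F bed [ 1.5 -1.1  2.4] g 0.010806513537436108
[ -2.8192  24.0097 109.8881  43.6394  32.9436  96.5411] [-0.1017 -0.0979 -0.0345]
```

>>> {"fn": "step_arm", "kwargs": {
  "increments": [
    {"x":0,"y":0,"z":0,"wx":0,"wy":0,"wz":0,"gripper":1.2},
    {"x":0,"y":0,"z":0,"wx":0,"wy":0,"wz":0,"gripper":1.6},
    {"x":0,"y":0,"z":0,"wx":0,"wy":0,"wz":0,"gripper":2.4},
    {"x":0,"y":0,"z":0,"wx":0,"wy":0,"wz":0,"gripper":3.2},
    {"x":0,"y":0,"z":0,"wx":0,"wy":0,"wz":0,"gripper":3.6},
    {"x":0,"y":0,"z":0,"wx":0,"wy":0,"wz":0,"gripper":3.6},
    {"x":0,"y":0,"z":-1,"wx":0,"wy":0,"wz":0,"gripper":3.6},
    {"x":0,"y":0,"z":-2,"wx":0,"wy":0,"wz":0,"gripper":3.6},
    {"x":0,"y":0,"z":-3,"wx":0,"wy":0,"wz":0,"gripper":3.6},
    {"x":0,"y":0,"z":-3,"wx":0,"wy":0,"wz":0,"gripper":3.6},
    {"x":0,"y":0,"z":0,"wx":0,"wy":0,"wz":0,"gripper":3.6}
  ]
}}

```text
time_s: 27.8
position: [0.4023, 0.0949, 0.3111]
tool_rot: [[-0.601, -0.717, 0.354], [-0.621, 0.697, 0.357], [-0.503, -0.005, -0.864]]
ft_force: [0.4, -0.1, 0.1]
grip_width: 0.0359
```

```bash
python3 - <<'E'
from pl import *
rel();st()
C=grab('scene','s12');T=grab('top','t12');ref=cv2.imread('pics/s10.png')
d=cv2.absdiff(C['color'],ref).max(2).astype(np.float32)
# predicted wing: spans y -22..22 at bed z 26..62 , x~1
for nm,A in(('diff',d),('gray',C['color'].max(2).astype(np.float32))):
  print(nm)
  for z in(20,23,26,30,36,42,48,54,60,64,68):
    ys=np.arange(-34,35,4);uv=proj(C,[bed([1,y,z]) for y in ys]).astype(np.float32)
    print(z,''.join('%4d'%k for k in cv2.remap(A,uv[None,:,0],uv[None,:,1],cv2.INTER_LINEAR)[0]))
print('x-profile, y=0 z=40 & collar')
for z in(24,40,60):
    xs=np.arange(-30,31,4);uv=proj(C,[bed([x,0,z]) for x in xs]).astype(np.float32)
    print(z,''.join('%4d'%k for k in cv2.remap(d,uv[None,:,0],uv[None,:,1],cv2.INTER_LINEAR)[0]))
t=T['color'];t0=cv2.imread('pics/top0.png')
p0=BED+BR[:,2]*.008;x0,y0=290,200;g=crop(T,x0,y0,310,220).max(2)
for k in(170,190):print('taghole',[(b[0],((onplane(T,[b[1]],p0,BR[:,2])-BED)@BR*1e3).round(1)) for b in blobs(g<k,x0,y0,20,300)])
# former upper edge/side profile in top
for y in(-12,12):
  xs=list(range(50,20,-3));uv=proj(T,[bed([x,y,22]) for x in xs]).astype(np.float32)
  print(y,[(x,int(c[2])) for x,c in zip(xs,cv2.remap(t,uv[None,:,0],uv[None,:,1],cv2.INTER_LINEAR)[0])])
s0=cv2.imread('pics/scene0.png');D=lambda a,b,r:cv2.absdiff(a,b)[r].mean()
print('jar/beaker change',D(C['color'],s0,np.s_[215:255,410:445]),D(C['color'],s0,np.s_[290:360,205:258]),D(t,t0,np.s_[278:316,185:222]),D(t,t0,np.s_[232:265,422:455]))
E
```

```text
t 27.8 bed mm [  1.88  -0.86 126.16] err w [-0.0065 -0.001  -1.5686] F bed [ 0.3 -0.4 -0. ] g 0.035932269013564
t 27.8 p [0.4023 0.0949 0.3111] f [ 0.4171 -0.0831  0.1138] g 0.035932269013564 q [ -8.2  12.3 109.2  34.9  45.  103.8] 
 [[-0.6009 -0.6212 -0.503 ]
 [-0.7166  0.6975 -0.0052]
 [ 0.3541  0.3573 -0.8643]]
diff
20   14  35 107 160 175 177 167 143 125 130 123  93  64  24   7   1   1   0
23    9   9  20  66 137 170 176 174 160 134 128 132 112  88  45  15   3   1
26    8   8   9  13  27  99 152 175 177 170 148 128 131 129 104  75  27   7
30    7   7   8   8   9  12  24  90 147 174 177 171 151 129 130 136 111  78
36    4   5   5   7   7   7   8   9  11  20  76 141 173 177 173 153 131 129
42    2   2   3   3   4   5   7   7   7   7   8  10  16  62 130 171 178 176
48    2   2   2   2   2   2   3   4   4   6   7   7   7   8   9  14  47 118
54    2   2   2   2   2   2   2   2   2   3   4   3   6   7   7   7   8   9
60    1   2   1   1   1   2   2   2   2   2   2   2   3   4   3   5   7   7
64    1   1   1   1   2   1   1   2   2   2   2   2   2   2   3   4   3   5
68    2   2   1   1
[... 843 characters left out ...]
55  55  54  54  55  55  55  55  55  56  56  55  56  58
x-profile, y=0 z=40 & collar
24    5  19  45  84 111 158 156 156 155 150 142  47   1   1   0   1
40    1   1   2   1   1   1   9   9   8   6   1   1   0   1   1   1
60    1   1   1   1   1   1   5   4   2   2   1   1   1   0   1   1
taghole [(45.0, array([[55.1,  0.3,  8. ]]))]
taghole [(243.5, array([[55.2,  0.3,  8. ]]))]
-12 [(50, 212), (47, 204), (44, 188), (41, 187), (38, 209), (35, 215), (32, 217), (29, 217), (26, 217), (23, 216)]
12 [(50, 212), (47, 204), (44, 185), (41, 187), (38, 206), (35, 215), (32, 217), (29, 216), (26, 216), (23, 214)]
jar/beaker change 3.4440476190476192 2.24303683737646 3.3212422949265052 6.248852157943067
```

```bash
python3 - <<'E'
from pl import *
for n,f in(('top','t12'),('scene','s12')):
  im=grab(n);g=cv2.imread(f'pics/{f}.png').max(2).astype(np.float32)
  for z in(62,26):
    print(n,'z',z,'rows x 30..-30, cols y 32..-32')
    for x in range(28,-29,-7):
      uv=proj(im,[bed([x,y,z]) for y in range(32,-33,-4)]).astype(np.float32)
      print('%4d|'%x,''.join('%4d'%k for k in cv2.remap(g,uv[None,:,0],uv[None,:,1],cv2.INTER_LINEAR)[0]))
E
```

```text
top z 62 rows x 30..-30, cols y 32..-32
  28|  117 157 208 215 204 148  80  72  90 151 199 213 197 129  84  54  39
  21|  119 161 188 172 131  62  40  41  39  44 106 153 157 115  86  57  38
  14|  120 156 143  56  33  33  33  31  31  31  30  33  40  69  83  60  36
   7|  150 162 163  83  43  42  42  42  42  43  44  41  43  59  85  61  32
   0|  180 168 186 142  92  85  80  71  66  46  37  43  55  69  74  58  42
  -7|  203 180 198 200 199 200 201 192 133  64  56  75  92 133 146 128  88
 -14|  157 169 199 208 208 207 208 204 154  84  62  74  89 130 145 127  89
 -21|  151 149 161 191 186 155 160 156 120  64  72  93 101 146 166 145  98
 -28|  100 102 104 119 121 113 114 113  94  60  47  49  73 140 166 150  82
top z 26 rows x 30..-30, cols y 32..-32
  28|  116 118 169 209 216 216 213 212 214 215 216 216 216 205 142  87  57
  21|  116 119 168 210 216 213 181 149 160 168 197 214 216 204 142  90  60
  14|  119 118 167 210 215 209 156  89  84  98 155 201 214 206 147  91  64
   7|  117 121 168 194 186 150  72  43  42  41  52 115 168 179 136  92  67
   0|  117 122 162 139  63  35  32  32  31  3
[... 1063 characters left out ...]
x 30..-30, cols y 32..-32
  28|  209 226 230 231 231 231 231 231 231 230 225 186 121  65  57  57  56
  21|  205 224 229 225 214 212 214 224 228 229 220 181 110  66  57  57  56
  14|  206 225 228 217 185 157 141 154 191 206 217 189 116  71  58  57  57
   7|  206 226 211 160  95  60  54  55  58  62  85 104  98  64  57  56  56
   0|  186 175 127  88  60  52  52  52  52  52  52  51  51  51  51  52  51
  -7|  188 186 147  97  64  52  49  49  49  49  53  52  52  51  50  49  49
 -14|  191 195 171 134 131 121 112 102  94 107 116 110  79  63  58  57  56
 -21|  191 204 205 189 158 144 166 171 159 150 154 134  89  62  56  56  56
 -28|  203 221 221 223 226 228 228 228 228 227 222 192 126  68  57  56  56
```

The checks agree. The wing spans y of about ±20 mm, square across the slot, near x = 2 to 4 mm. The collar sits at the former's top, the coupon and former are unmoved, and the gripper is clear. Handing in.

```bash
python3 -c "
from rig import env
print(env.observe()['ft_force']);env.close_job()"
```

```text
[ 0.00561049  0.27501166 -0.4336477 ]
the job is handed in; nothing more can be done
```

The specimen is mounted on the stand and the job is handed in, at about 28 s of the 72 s allowed. No verdict is reported.

What I did:
- **Coupon:** laid between the pins, released, and pressed with about 12 N.
- **Former:** laid on the coupon, released, and pressed with about 11 N.
- **Key:** passed down through the slots until the collar touched at bed z within about 0.2 mm of nominal. I then turned it 90° with no resistance, released it and backed the gripper away.

Last checks:
- **Coupon position:** the tag hole measured bed (55.2, 0.3), so the coupon centre is at about x 14, y 0.3 mm. That is 2 mm up-slope of ideal but inside the limits.
- **Former position:** x about +1.1 mm, lying flat. Its upper edge showed no visible change after the key went in.
- **Key position:** the wing lies square across the slot. The wrist force was near zero at hand-in.

Some checks were weak or disagreed:
- **Key along the slot:** the two cameras differ, about x 0 in the scene view and about x 4 mm in the top view. Both are well inside the ±22 mm limit.
- **Earlier camera disagreement:** the two cameras also differed by about 4 mm on the coupon before it was placed, so I averaged them.
- **No final picture:** I had used up the picture limit, so the checks from key insertion onward are from pixel values only.
- **Jar and beaker:** checked only by small image differences. The jar's was slightly larger in the top view (6 grey levels), but the arm never went near it.

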